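Lay the dry lab tools in their tray compartments

TASK

Take the spatula, the brush and the clamp off the sloping drying rack and lay each one flat in the tray compartment whose coloured end matches its handle, with the handle at the coloured end. Lay the tools down gently, do not drop them, and leave the bottles, jars and beaker standing where they are.

Things in the scene. Friction and masses are not known exactly. Their poses are not given: they have to be found in the camera images.
- spatula: a flat steel spatula: blade 30 mm wide and 4 mm thick, thin shank; blue handle; 170 mm long. Origin: mid-length, on its underside; y runs from handle to blade (handle y = -85 to +7, blade end +85 mm), x across, z out of its top. The handle is 16 mm wide and 16 mm thick, underside level with the rest; centre of mass within 20 mm of the origin. Starts on the rack, blade downhill.
- spatula_handle_end (a point): the middle of the spatula's blue handle end (y = -85, z = 8 mm on the tool)
- place_spatula: fixed white compartment with a blue end, in the yellow tray, for the spatula. Inside 184 mm long (y), 54 mm wide (x); the blue end, 12 mm thick, is at -y. Origin: centre of its underside, z up; its floor is 3 mm above that. Walls rise to 23 mm; the middle 72 mm of each long side is cut down to 8 mm for the fingers.
- brush: a flat bench brush: head 36 mm wide and 14 mm thick, dark bristles; red handle; 170 mm long. Origin: mid-length, on its underside; y runs from handle to bristles (handle y = -85 to +7, bristles end +85 mm), x across, z out of its top. The handle is 16 mm wide and 16 mm thick, underside level with the rest; centre of mass within 20 mm of the origin. Starts on the rack, bristles downhill.
- brush_handle_end (a point): the middle of the brush's red handle end (y = -85, z = 8 mm on the tool)
- place_brush: fixed white compartment with a red end, in the yellow tray, for the brush. Inside 184 mm long (y), 54 mm wide (x); the red end, 12 mm thick, is at -y. Origin: centre of its underside, z up; its floor is 3 mm above that. Walls rise to 23 mm; the middle 72 mm of each long side is cut down to 8 mm for the fingers.
- clamp: a flat retort clamp: steel fork 43 mm wide, 12 mm thick (boss 18 mm); green handle; 170 mm long. Origin: mid-length, on its underside; y runs from handle to fork (handle y = -85 to +7, fork end +85 mm), x across, z out of its top. The handle is 16 mm wide and 16 mm thick, underside level with the rest; centre of mass within 20 mm of the origin. Starts on the rack, fork downhill.
- clamp_handle_end (a point): the middle of the clamp's green handle end (y = -85, z = 8 mm on the tool)
- place_clamp: fixed white compartment with a green end, in the yellow tray, for the clamp. Inside 184 mm long (y), 54 mm wide (x); the green end, 12 mm thick, is at -y. Origin: centre of its underside, z up; its floor is 3 mm above that. Walls rise to 23 mm; the middle 72 mm of each long side is cut down to 8 mm for the fingers.
- vial_a: bystander: small amber jar, red cap, 42 mm across, 46 mm high, standing in the pocket at the tray's +x end. Origin: centre of its underside.
- vial_b: bystander: small amber jar, white cap, 42 mm across, 46 mm high, standing in the pocket at the tray's +x end. Origin: centre of its underside.
- jar: bystander: amber jar, black cap, 56 mm across, 65 mm high. Origin: centre of its underside.
- reagent: bystander: tall amber bottle, green cap, 60 mm across, 150 mm high. Origin: centre of its underside.
- wash: bystander: white bottle, blue cap, 60 mm across, 160 mm high. Origin: centre of its underside.
- beaker: bystander: glass beaker, 72 mm across, 90 mm high. Origin: centre of its underside.
- rack: fixed white rack, base 290 (x) by 200 (y) mm. Origin: centre of its underside. Its board falls 40 degrees towards +y, its middle 82 mm up, with a 12 mm lip below; 8.5 mm ribs part the tools' lower ends, 75 mm apart. A steel bar 16 mm thick runs along x over them at y = -12, z = 272, posts at x = -137 and 137 mm: a vertical gripper hits it; lean it with the slope, wrist to +y.
- tray: fixed yellow tray, 297 (x) by 224 mm (y), floor 4 mm thick, rim 12 mm high. Origin: under the middle compartment. The three compartments stand at x = -80, 0 and +80 mm in any order, parallel to the tray's y; beyond them, at x = 121 to 178 mm, is a pocket with two small jars.
Things that resemble listed ones, but are neither listed nor needed, are in the scene too. Leave any orange look-alike of the spatula alone.

How it is judged:
At the end, for the whole second after the job is handed in: Each tool lies at rest, flat (within 0.07 rad) on the floor of the compartment of its own colour (its origin within 20 mm across, 14 mm along and -2 to +8 mm in height of the compartment's origin, parallel within 0.2 rad), its handle end towards the coloured end (x of spatula in the frame of place_spatula between -0.02 and 0.02 m and y of spatula in the frame of place_spatula between -0.014 and 0.014 m and z of spatula in the frame of place_spatula between -0.002 and 0.008 m and y of spatula_handle_end in the frame of place_spatula below -0.06 m and angle between each of spatula, brush, clamp's own z axis and vertical below 0.07 rad and angle between the y axis of spatula and the y axis of place_spatula, either way round below 0.2 rad and linear speed of each of spatula, brush, clamp below 0.02 m/s and angular speed of each of spatula, brush, clamp below 0.2 rad/s and x of brush in the frame of place_brush between -0.02 and 0.02 m and y of brush in the frame of place_brush between -0.014 and 0.014 m and z of brush in the frame of place_brush between -0.002 and 0.008 m and y of brush_handle_end in the frame of place_brush below -0.06 m and angle between the y axis of brush and the y axis of place_brush, either way round below 0.2 rad and x of clamp in the frame of place_clamp between -0.02 and 0.02 m and y of clamp in the frame of place_clamp between -0.014 and 0.014 m and z of clamp in the frame of place_clamp between -0.002 and 0.008 m and y of clamp_handle_end in the frame of place_clamp below -0.06 m and angle between the y axis of clamp and the y axis of place_clamp, either way round below 0.2 rad); the robot touches nothing.
It fails at once if the spatula is dropped or let fall over (moving faster than 0.6 m/s or 6 rad/s while the fingers do not touch it) (contact force between the fingers and spatula below 0.05 N and (linear speed of spatula above 0.6 m/s or angular speed of spatula above 6 rad/s)).
It fails at once if the brush is dropped or let fall over (moving faster than 0.6 m/s or 6 rad/s while the fingers do not touch it) (contact force between the fingers and brush below 0.05 N and (linear speed of brush above 0.6 m/s or angular speed of brush above 6 rad/s)).
It fails at once if the clamp is dropped or let fall over (moving faster than 0.6 m/s or 6 rad/s while the fingers do not touch it) (contact force between the fingers and clamp below 0.05 N and (linear speed of clamp above 0.6 m/s or angular speed of clamp above 6 rad/s)).
It fails at once if a bottle, jar or beaker is pushed more than 40 mm or tipped over ((distance of vial_a from where it was at the start of the episode above 0.04 m or angle between vial_a's own z axis and vertical above 0.5 rad) or (distance of vial_b from where it was at the start of the episode above 0.04 m or angle between vial_b's own z axis and vertical above 0.5 rad) or (distance of jar from where it was at the start of the episode above 0.04 m or angle between jar's own z axis and vertical above 0.5 rad) or (distance of reagent from where it was at the start of the episode above 0.04 m or angle between reagent's own z axis and vertical above 0.5 rad) or (distance of wash from where it was at the start of the episode above 0.04 m or angle between wash's own z axis and vertical above 0.5 rad) or (distance of beaker from where it was at the start of the episode above 0.04 m or angle between beaker's own z axis and vertical above 0.5 rad)).
It also fails if it takes over 69 s, if anything falls off the work surface, if the arm or the gripper's body presses on something with over 40 N, if the wrist force passes 120 N, or if a joint passes its speed limit or range.

ROBOT

A 6-joint arm with a two-finger parallel gripper is mounted at the origin on the work surface. World frame = base frame: x ahead of the robot, y to its left, z up, the work surface at z = 0. Lengths are in m, angles in rad, forces in N, time in s.
With the tool pointing down it reaches from about 0.25 to 0.8 m from the base axis. Payload 8.5 kg.
Tool frame: the origin (TCP) lies at the very end of the fingers, on their centre line; the grasp point (between the pads) lies 19 mm behind it (r.pinch_z is the distance from the TCP to the grasp point, in m); z points along the fingers, y is the line along which they close (so a half turn about z gives the same grasp; the last joint's range is limited). The gripper opens to 85 mm and grips with 20 to 120 N. Pads are 22 mm wide; open, the fingers measure 114 mm over their backs; the gripper's body (76 mm by 85 mm) begins 54 mm behind the grasp point. The pads swing forward as they close: fully open they stand 13 mm farther back than shut.
Start: joints at [-1.193, 0.238, -0.013, 1.319, 0, 1.571], TCP at [0.194, -0.488, 0.231] pointing down, gripper open.
Joint ranges: [-2.66, 2.66], [-1.03, 1.9], [-1.14, 1.46], [-1.82, 2.27], [-1.45, 1.34], [-3.14, 3.14]. Speed limits (rad/s): [2.22, 2.22, 2.79, 3.14, 3.14, 3.14].

INTERFACE

Orientations are given as a rotation vector (axis times angle).
In Python, from plant import r, capture, get_calibration, order gives the robot as it stands.
- The arm moves only by the tool move_arm, never from a script. Its argument "deltas" is text: rows parted by semicolons, each of 5 numbers parted by spaces: the opening, from -1 (shut) to 1 (fully open), then the shift along the tool's x, y, z normalised to -1 to 1, where 1 is 0.2 m, then the turn about the tool's z normalised to -1 to 1, where 1 is pi/2 rad. In form: claw x y z spin; .... A call has 1 to 20 rows; each row is the pose to reach, as a shift and turn from the pose commanded when the call began, along the tool's axes at that moment; what a row does not reach only later rows make up. A row lasts 1/12 s, in which the tool goes at most 41.7 mm and 7.16 degrees, less where a joint would pass 70% of its speed; a pose out of reach is approached as far as the arm can. A call with a number of a shift or a turn outside -1 to 1 is refused whole. A call with a gripper value outside its range is refused whole. The fingers move at their own pace and stop on an object; "grip_force" is the grip in N (left out, the last holds). Time passes only in rows, so rows that repeat a pose let the fingers close. It gives the time, the measured TCP pose, the force, the opening and the grip force at its end, in the units of the state.
- r.get_obs(): the state, without advancing time (a new reading comes with each control period).
- capture(name): name is "scene" or "side" or "wrist"; returns (picture, depth): 420x560x3 uint8, red, green, blue; 420x560 float32, m along the optical axis (not along the pixel's ray), 0 where there is no reading.
- get_calibration(name): a dict with "mtx" (3x3 intrinsics, pixels), "rvec" (rotation vector, rad) and "tvec" (3), from world to camera coordinates, as OpenCV has them. Camera axes: x right, y down, z forward; pixel columns grow to the right and rows downward; lengths in m; the calibration is good to about 2 mm. A picture is of the moment at which its call begins: read the wrist's pose just before it. get_calibration takes no time and is no camera call; for the wrist camera it gives the pose at the moment of the call.
- order.hand_in(): hands the job in; it is judged then, once.
The state is a dict: "time": time; "joints": joint angles; "dq": joint speeds; "effort": joint torques, N m; "ee_pos": TCP position; "tcp_rot": TCP orientation; "contact_force": force on the tool from outside, world axes, zero at the start; "torque": the same for the moment, N m; "finger_gap": finger opening in m; "gripper_force": force on a finger pad.
Only numpy, scipy, OpenCV 4.12 (cv2) and the standard library are available. Lean on these libraries where they do the work, as an engineer would, in place of code of your own. Each camera call takes 0.05 s, during which the arm holds its last target. There are 200 camera calls.

## Working session

There is one attempt and no reset: what is moved stays moved. The work goes in short steps, Python scripts to look and compute and a tool call to move; the robot and the scene stay as the last step left them, time stands still between calls to the robot, and variables do not carry over. Pictures are saved under pics/ and viewed, at most 10 in all, crops included, and the job is handed in when it is done.

Besides the shell and the picture viewer there is one more tool, called in YAML: its name, and indented under it one key for each argument. move_arm: Moves the arm, as the interface text tells. Its arguments: {"type":"object","properties":{"deltas":{"type":"string"},"grip_force":{"type":"number"}},"required":["deltas"]}

```bash
ls; mkdir -p pics; python3 - <<'E'
from plant import r,capture,get_calibration
import cv2,numpy as np
for n in ("scene","side"):
    p,d=capture(n); cv2.imwrite(f"pics/{n}0.png",cv2.resize(p[:,:,::-1],(784,588))); np.savez(f"{n}0.npz",p=p,d=d)
    c=get_calibration(n); R=cv2.Rodrigues(np.array(c['rvec']))[0]; print(n,(-R.T@np.array(c['tvec']).ravel()).round(3),np.array(c['mtx']).round(1).tolist())
print(r.get_obs(), r.pinch_z)
E
```

```text
pics
scene [ 1.498 -0.084  0.827] [[410.4, 0.0, 277.2], [0.0, 410.4, 212.8], [0.0, 0.0, 1.0]]
side [-0.395 -0.999  1.298] [[496.8, 0.0, 272.8], [0.0, 496.8, 214.3], [0.0, 0.0, 1.0]]
{'time': 0.1, 'joints': array([-1.19300938e+00,  2.38720531e-01, -1.41751639e-02,  1.31919769e+00,
        1.71557366e-05,  1.57076579e+00]), 'dq': array([-0.00065381, -0.00087207,  0.00159682,  0.00080832,  0.00075757,
        0.00038985]), 'effort': array([-1.61718672e-03, -5.39724040e+01,  3.46997809e+01,  1.35107434e-02,
        5.91725176e-07, -2.72719490e-05]), 'ee_pos': array([ 0.19352005, -0.48762739,  0.23074002]), 'tcp_rot': array([-3.08444841e+00, -5.89710910e-01,  3.55925127e-04]), 'contact_force': array([-0.16479231,  0.0334132 ,  0.02678922]), 'torque': array([-0.00529932, -0.02599052,  0.03456895]), 'gripper_force': 0.0, 'finger_gap': 0.08537430567642561} 0.0187
```

View pics/scene0.png

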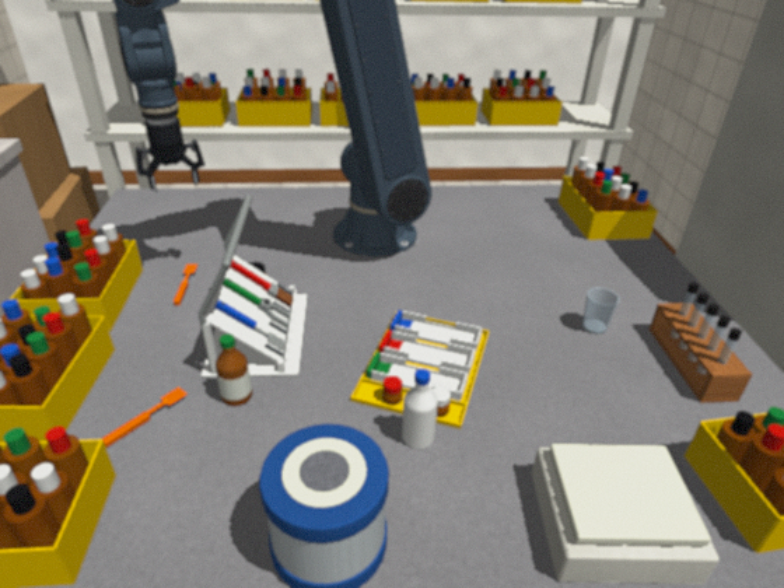

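View pics/side0.png

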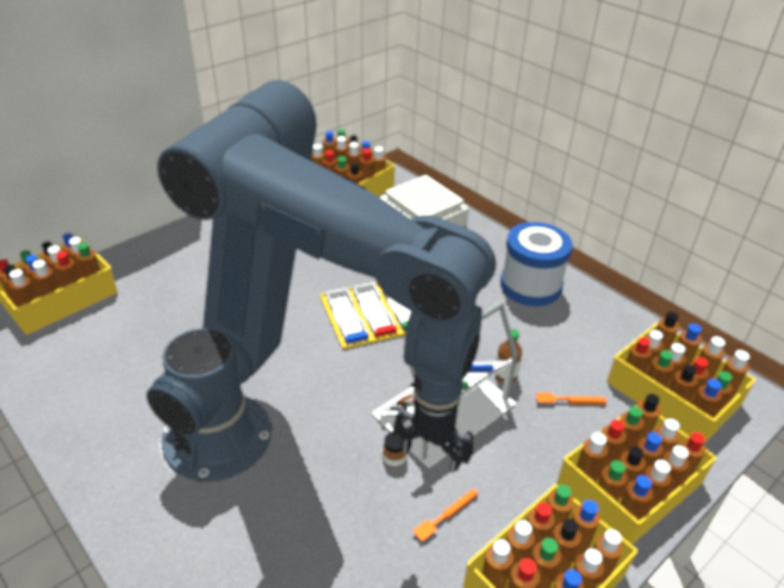

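Scene: the rack is at (255,320) with red brush (250,272), green clamp (245,292) and blue spatula (240,315). The tray is at (425,365), with blue, red and green ends at (402,318), (390,342), (380,368). Look-alikes: orange ones at (185,285) and (145,415) in scene, which I'll leave alone. The side view shows the arm over the rack and the black-capped jar at (395,448).

```bash
cat > h.py <<'E'
import numpy as np,cv2
from plant import r,capture,get_calibration
def load(n,c=None):
    z=np.load(n+'0.npz'); return z['p'],z['d']
def cloud(d,c):
    K=np.array(c['mtx']);R=cv2.Rodrigues(np.array(c['rvec'],float))[0];t=np.array(c['tvec'],float).ravel()
    v,u=np.mgrid[:d.shape[0],:d.shape[1]]
    P=np.stack([(u-K[0,2])/K[0,0]*d,(v-K[1,2])/K[1,1]*d,d],-1)
    return (P-t)@R
E
python3 - <<'E'
from h import *
p,d=load('scene'); W=cloud(d,get_calibration('scene'))
cv2.imwrite('pics/crop1.png',cv2.resize(p[135:310,130:360,::-1],None,fx=3.4,fy=3.4,interpolation=cv2.INTER_CUBIC))
hsv=cv2.cvtColor(p,cv2.COLOR_RGB2HSV); H,S,V=[hsv[...,i].astype(int) for i in range(3)]
m=(S>110)&(V>50)
cm={'red':m&((H<6)|(H>174)),'green':m&(H>50)&(H<85),'blue':m&(H>100)&(H<125),'yellow':m&(H>20)&(H<32)}
for k,b in cm.items():
    n,l,s,c=cv2.connectedComponentsWithStats(b.astype(np.uint8))
    for i in range(1,n):
        x,y,w,h,a=s[i]
        if 140<x<350 and 150<y<310 and a>8:
            q=W[(l==i)&(d>0)]; print(k,c[i].round(),a,'mean',q.mean(0).round(3),'lo',np.percentile(q,5,0).round(3),'hi',np.percentile(q,95,0).round(3))
            if a>30 and k!='yellow':
                u,sv,vt=np.linalg.svd(q-q.mean(0)); print('   axis',vt[0].round(3),'len',np.ptp((q-q.mean(0))@vt[0]).round(3))
E
```

```text
red [179. 196.] 146 mean [ 0.386 -0.302  0.113] lo [ 0.377 -0.338  0.082] hi [ 0.39  -0.267  0.143]
   axis [ 0.208 -0.648  0.733] len 0.203
red [279. 244.] 106 mean [0.52  0.008 0.017] lo [ 0.501 -0.012  0.005] hi [0.547 0.028 0.03 ]
   axis [ 0.662 -0.651  0.372] len 0.062
red [280. 274.] 127 mean [ 0.688 -0.002  0.049] lo [ 0.67  -0.015  0.04 ] hi [0.7   0.012 0.053]
   axis [ 0.974  0.118 -0.191] len 0.037
green [173. 208.] 109 mean [ 0.459 -0.311  0.118] lo [ 0.453 -0.341  0.091] hi [ 0.463 -0.28   0.143]
   axis [ 0.005 -0.757  0.654] len 0.089
green [162. 243.] 78 mean [ 0.662 -0.308  0.148] lo [ 0.649 -0.318  0.139] hi [ 0.67  -0.298  0.152]
   axis [ 0.79   0.5   -0.356] len 0.026
green [269. 261.] 118 mean [ 0.597 -0.025  0.018] lo [ 0.578 -0.045  0.006] hi [ 0.621 -0.004  0.029]
   axis [ 0.618 -0.7    0.357] len 0.066
blue [168. 224.] 158 mean [ 0.541 -0.313  0.118] lo [ 0.535 -0.344  0.092] hi [ 0.545 -0.282  0.144]
   axis [-0.007 -0.769  0.64 ] len 0.089
blue [285. 229.] 94 mean [0.447 0.035 0.018] lo [0.426 0.016 0.006] hi [0.472 0.057 0.029]
   axis [ 0.667 -0.662  0.343] len 0.066
blue [301. 269.] 92 mean [0.786 0.039 0.158] lo [0.771 0.029 0.15 ] hi [0.794 0.049 0.162]
   axis [ 0.95  -0.086 -0.3  ] len 0.027
blue [231. 350.] 3622 mean [ 1.007 -0.122  0.167] lo [ 0.911 -0.198  0.149] hi [ 1.068 -0.046  0.172]
   axis [ 0.958  0.285 -0.034] len 0.234
yellow [315. 229.] 42 mean [0.443 0.132 0.011] lo [0.432 0.104 0.007] hi [0.454 0.159 0.015]
yellow [332. 278.] 586 mean [0.663 0.15  0.007] lo [0.503 0.093 0.002] hi [0.757 0.222 0.014]
yellow [308. 245.] 44 mean [0.515 0.102 0.006] lo [0.5   0.074 0.002] hi [0.53  0.13  0.013]
yellow [301. 261.] 52 mean [0.588 0.071 0.005] lo [0.576 0.041 0.001] hi [0.602 0.1   0.01 ]
yellow [268. 282.] 545 mean [ 0.673 -0.034  0.008] lo [ 0.63  -0.074  0.002] hi [0.715 0.019 0.015]
```

View pics/crop1.png

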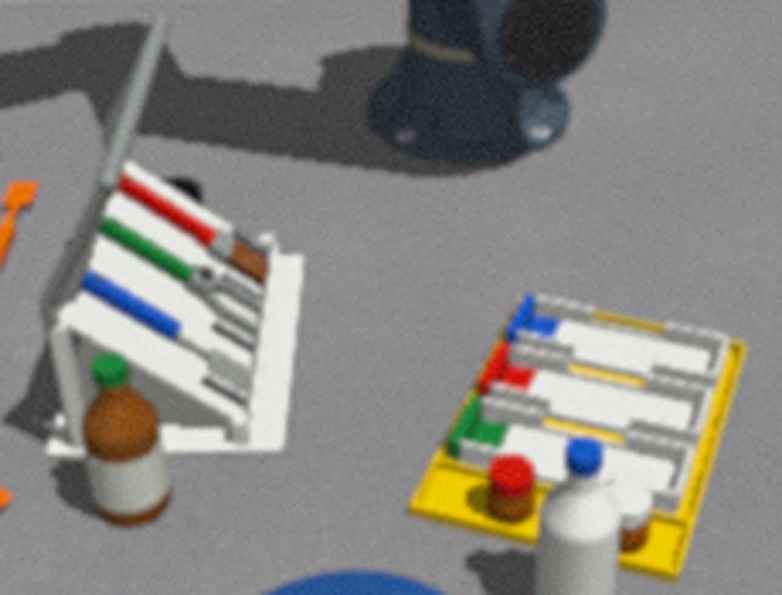

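```bash
python3 - <<'E'
from h import *
p,d=load('scene'); W=cloud(d,get_calibration('scene'))
x,y,z=W[...,0],W[...,1],W[...,2]; ok=d>0
R,G,B=[p[...,i].astype(int) for i in range(3)]
white=ok&(np.minimum(np.minimum(R,G),B)>165)
m=white&(x>.33)&(x<.60)&(y>-.36)&(y<-.21)&(z>.03)&(z<.18)
q=W[m]
# ransac plane
rng=np.random.default_rng(0);best=None
for _ in range(500):
    a=q[rng.choice(len(q),3,False)];n=np.cross(a[1]-a[0],a[2]-a[0]);n/=np.linalg.norm(n)+1e-12
    k=abs((q-a[0])@n)<.003
    if best is None or k.sum()>best.sum():best=k
b=q[best];c=b.mean(0);n=np.linalg.svd(b-c)[2][2];n*=np.sign(n[2])
print('board c',c.round(4),'n',n.round(3),'tilt',np.degrees(np.arccos(n[2])).round(1),'yaw',np.degrees(np.arctan2(-n[0],n[1])).round(1),best.sum(),len(q))
print('board ext',np.percentile(b,[1,99],axis=0).round(3).tolist())
# bar
m=ok&(x>.25)&(x<.7)&(y>-.4)&(y<-.2)&(z>.255)&(z<.29); q=W[m];vt=np.linalg.svd(q-q.mean(0))[2][0]
print('bar',q.mean(0).round(4),vt.round(3),np.percentile(q,[2,50,98],axis=0).round(3).tolist(),len(q))
# base of rack
m=white&(x>.25)&(x<.68)&(y>-.45)&(y<-.12)&(z<.02); print('base',np.percentile(W[m],[1,99],axis=0).round(3).tolist(),m.sum())
# tool handles in board coords
yb=np.array([0,1,0])-n*n[1]; yb-=0; e1=np.cross(np.array([0,0,1.]),[0,0,1]);
e2=np.array([n[0],n[1],0]);e2/=np.linalg.norm(e2);e1=np.array([e2[1],-e2[0],0]);s=np.cross(n,e1)
hsv=cv2.cvtColor(p,cv2.COLOR_RGB2HSV);H,S=hsv[...,0].astype(int),hsv[...,1]
for k,mm in {'red':((H<6)|(H>174)),'green':(H>50)&(H<85),'blue':(H>100)&(H<125)}.items():
    t=mm&(S>100)&ok&(x>.35)&(x<.57)&(y>-.37)&(y<-.24)&(z>.06)&(z<.17)
    L=(W[t]-c)@np.array([e1,s,n]).T
    f=np.polyfit(L[:,1],L[:,0],1)
    print(k,'across',np.percentile(L[:,0],[3,50,97]).round(4),'along',np.percentile(L[:,1],[2,98]).round(4),'h',np.percentile(L[:,2],[3,50,97]).round(4),'slope',f[0].round(3),'ends',[(c+e1*np.polyval(f,v)+s*v).round(3).tolist() for v in np.percentile(L[:,1],[1,99])])
print('e1',e1.round(3),'s',s.round(3))
# black cap jar, tray yellow extents
t=ok&(np.maximum(np.maximum(R,G),B)<60)&(x>.25)&(x<.42)&(y>-.42)&(y<-.2)&(z>.03)&(z<.08); print('jar',W[t].mean(0).round(3),t.sum())
ye=ok&(hsv[...,1]>110)&(H>20)&(H<32)&(x>.38)&(x<.8)&(y>-.1)&(y<.25)
pts=(W[ye][:,:2]).astype(np.float32); rect=cv2.minAreaRect(pts); print('tray rect',rect,cv2.boxPoints(rect).round(3).tolist())
E
```

```text
board c [ 0.496  -0.2983  0.0911] n [0.013 0.642 0.766] tilt 40.0 yaw -1.1 1277 1582
board ext [[0.332, -0.356, 0.033], [0.588, -0.229, 0.138]]
bar [ 0.4879 -0.2982  0.2768] [ 0.999 -0.029 -0.021] [[0.328, -0.311, 0.26], [0.499, -0.298, 0.279], [0.599, -0.29, 0.281]] 342
base [[0.299, -0.385, 0.002], [0.603, -0.186, 0.015]] 731
red across [-0.1194 -0.1109 -0.1056] along [-0.0664  0.03  ] h [0.0035 0.0121 0.0181] slope 0.001 ends [[0.384, -0.348, 0.134], [0.385, -0.273, 0.072]]
green across [-0.0428 -0.0368 -0.0329] along [-0.0687  0.0151] h [0.0041 0.0125 0.0165] slope -0.021 ends [[0.459, -0.351, 0.136], [0.458, -0.285, 0.081]]
blue across [0.038  0.0456 0.0493] along [-0.0701  0.0155] h [0.0041 0.0132 0.0174] slope 0.004 ends [[0.539, -0.353, 0.137], [0.541, -0.287, 0.081]]
e1 [ 1.    -0.019  0.   ] s [ 0.015  0.766 -0.642]
jar [ 0.269 -0.301  0.064] 21
tray rect ((0.6047465801239014, 0.06509096920490265), (0.23001337051391602, 0.3644976317882538), 67.76441955566406) [[0.3930000066757202, 0.02800000086426735], [0.7300000190734863, -0.10999999940395355], [0.8169999718666077, 0.10300000011920929], [0.47999998927116394, 0.2409999966621399]]
```

Plan: this interface holds the tool axis at a fixed tilt, and the bar blocks a vertical gripper over the handles. So I'll first check what the arm does at its reach limit, high and clear of everything, to see whether the axis leans there.

move_arm:
  deltas: "1 0 0.2 -0.2 0; 1 0 0.4 -0.4 0; 1 0 0.6 -0.6 0; 1 0 0.8 -0.7 0; 1 0 1 -0.7 0; 1 0 1 -0.7 0"

```text
time: 0.6
ee_pos: [0.2582, -0.6506, 0.3632]
tcp_rot: [3.084, 0.59, 0.0]
contact_force: [1.0, -1.3, 1.2]
finger_gap: 0.0856
gripper_force: 0.0
```

move_arm:
  deltas: "1 0 0.2 0 0; 1 0 0.4 0 0; 1 0 0.6 0 0; 1 0 0.8 0 0; 1 0 1 0 0; 1 0 1 0 0"

```text
time: 1.1
ee_pos: [0.2903, -0.7316, 0.333]
tcp_rot: [3.057, 0.584, 0.009]
contact_force: [-1.0, -0.2, -0.0]
finger_gap: 0.0856
gripper_force: 0.0
```

```bash
python3 - <<'E'
from h import *
o=r.get_obs(); print(o['time'],o['joints'].round(3),o['ee_pos'].round(3)); print(cv2.Rodrigues(o['tcp_rot'])[0].round(3))
E
```

```text
1.1 [-1.193  0.904  1.456  2.093  0.     1.571] [ 0.29  -0.732  0.333]
[[ 0.929  0.369  0.011]
 [ 0.369 -0.929 -0.028]
 [ 0.     0.03  -1.   ]]
```

move_arm:
  deltas: "1 0 0.3 0 0; 1 0 0.6 0 0; 1 0 1 0 0; 1 0 1 0 0; 1 0 1 0 0; 1 0 1 0 0"

```text
time: 1.6
ee_pos: [0.3133, -0.7894, 0.2723]
tcp_rot: [3.015, 0.576, 0.021]
contact_force: [0.5, -0.4, -0.5]
finger_gap: 0.0852
gripper_force: 0.0
```

move_arm:
  deltas: "1 0 -0.2 0 0; 1 0 -0.5 0 0; 1 0 -0.5 0 0; 1 0 -0.5 0 0"

```text
time: 1.93
ee_pos: [0.2884, -0.7266, 0.2714]
tcp_rot: [3.012, 0.576, 0.022]
contact_force: [1.1, -1.1, 0.4]
finger_gap: 0.0852
gripper_force: 0.0
```

```bash
python3 - <<'E'
from h import *
o=r.get_obs(); print(o['time'],o['joints'].round(3),o['ee_pos'].round(3)); print(cv2.Rodrigues(o['tcp_rot'])[0].round(3))
E
```

```text
1.9333 [-1.193  0.675  0.8    1.619  0.     1.571] [ 0.288 -0.727  0.271]
[[ 0.929  0.368  0.028]
 [ 0.369 -0.927 -0.07 ]
 [ 0.     0.076 -0.997]]
```

The probe was useful: at the reach limit the axis leans outward, and the lean stays. I'll set a lean of about 22° towards +y with the arm near azimuth −100°, and no more is needed to clear the bar. First I go there while turning the fingers to close along world x.

move_arm:
  deltas: "1 -0.18 -0.09 0 -0.076; 1 -0.36 -0.18 0 -0.152; 1 -0.54 -0.26 0 -0.228; 1 -0.72 -0.35 0 -0.304; 1 -0.9 -0.44 0 -0.38; 1 -0.9 -0.44 0 -0.38"

```text
time: 2.43
ee_pos: [0.0817, -0.7111, 0.2667]
tcp_rot: [2.707, 1.443, -0.017]
contact_force: [0.5, -0.7, 0.2]
finger_gap: 0.085
gripper_force: 0.0
```

move_arm:
  deltas: "1 -0.1 -0.17 0 -0.076; 1 -0.2 -0.34 0 -0.152; 1 -0.3 -0.51 0 -0.228; 1 -0.4 -0.68 0 -0.304; 1 -0.52 -0.86 0 -0.38; 1 -0.52 -0.86 0 -0.38"

```text
time: 2.93
ee_pos: [-0.1188, -0.7008, 0.2594]
tcp_rot: [2.168, 2.179, -0.05]
contact_force: [0.8, 0.3, -0.5]
finger_gap: 0.0855
gripper_force: 0.0
```

```bash
cat >> h.py <<'E'
def st():
    o=r.get_obs(); R=cv2.Rodrigues(o['tcp_rot'])[0]; z=R[:,2]
    print('t',round(o['time'],2),'j',o['joints'].round(3),'p',o['ee_pos'].round(4),'gap',round(o['finger_gap'],4),'F',o['contact_force'].round(1))
    print(R.round(3),'lean deg',np.degrees(np.arccos(-z[2])).round(1),'wrist az',np.degrees(np.arctan2(-z[1],-z[0])).round(0)); return o,R
def to(world,R,p):  # units for a world target
    return ((R.T@(np.array(world)-p))/.2).round(3)
E
python3 -c "
from h import *
st()"
```

```text
t 2.93 j [-1.755  0.522  0.49   1.475  0.037 -0.188] p [-0.1188 -0.7008  0.2594] gap 0.0855 F [ 0.8  0.3 -0.5]
[[-0.004  1.     0.025]
 [ 0.998  0.006 -0.07 ]
 [-0.07   0.024 -0.997]] lean deg 4.3 wrist az 110.0
```

move_arm:
  deltas: "1 -0.1 0 -0.2 0; 1 -0.2 0 -0.4 0; 1 -0.3 0 -0.6 0; 1 -0.4 0 -0.8 0; 1 -0.5 0 -1 0; 1 -0.5 0 -1 0"

```text
time: 3.43
ee_pos: [-0.1069, -0.701, 0.4099]
tcp_rot: [2.196, 2.199, 0.036]
contact_force: [0.1, 0.6, -1.1]
finger_gap: 0.0852
gripper_force: 0.0
```

```bash
python3 -c "
from h import *
st()"
```

```text
t 3.43 j [-1.74   0.787  1.425  2.208  0.041 -0.17 ] p [-0.1069 -0.701   0.4099] gap 0.0852 F [ 0.1  0.6 -1.1]
[[-0.001  0.999  0.04 ]
 [ 1.     0.001 -0.007]
 [-0.007  0.04  -0.999]] lean deg 2.3 wrist az 170.0
```

move_arm:
  deltas: "1 -0.5 0 -0.5 0; 1 -1 0 -1 0; 1 -1 0 -1 0; 1 -1 0 -1 0; 1 -1 0 -1 0; 1 -1 0 -1 0"

```text
time: 3.93
ee_pos: [-0.0891, -0.6705, 0.455]
tcp_rot: [2.185, 2.189, 0.006]
contact_force: [-0.3, 0.3, -0.2]
finger_gap: 0.0853
gripper_force: 0.0
```

```bash
python3 -c "
from h import *
st()"
```

```text
t 3.93 j [-1.722  0.735  1.457  2.267  0.042 -0.152] p [-0.0891 -0.6705  0.455 ] gap 0.0853 F [-0.3  0.3 -0.2]
[[-0.001  0.999  0.037]
 [ 0.999  0.002 -0.032]
 [-0.032  0.037 -0.999]] lean deg 2.8 wrist az 139.0
```

move_arm:
  deltas: "1 0 0 -1 0; 1 0 0 -1 0; 1 0 0 -1 0; 1 0 0 -1 0; 1 0 0 -1 0; 1 0 0 -1 0"

```text
time: 4.43
ee_pos: [-0.0891, -0.6511, 0.5006]
tcp_rot: [2.157, 2.158, -0.078]
contact_force: [0.2, -0.2, -0.2]
finger_gap: 0.0851
gripper_force: 0.0
```

```bash
python3 -c "
from h import *
st()"
```

```text
t 4.43 j [-1.726  0.667  1.457  2.267  0.042 -0.154] p [-0.0891 -0.6511  0.5006] gap 0.0851 F [ 0.2 -0.2 -0.2]
[[ 0.001  1.     0.027]
 [ 0.995  0.001 -0.099]
 [-0.099  0.027 -0.995]] lean deg 5.9 wrist az 105.0
```

move_arm:
  deltas: "1 -1 0 0.7 0; 1 -1 0 0.7 0; 1 -1 0 0.7 0; 1 -1 0 0.7 0; 1 -1 0 0.7 0; 1 -1 0 0.7 0"

```text
time: 4.93
ee_pos: [-0.081, -0.8025, 0.3625]
tcp_rot: [2.147, 2.146, -0.106]
contact_force: [0.2, -0.2, -0.0]
finger_gap: 0.0853
gripper_force: 0.0
```

```bash
python3 -c "
from h import *
st()"
```

```text
t 4.93 j [-1.686  0.869  1.455  2.037  0.039 -0.113] p [-0.081  -0.8025  0.3625] gap 0.0853 F [ 0.2 -0.2 -0. ]
[[ 0.002  1.     0.025]
 [ 0.992  0.001 -0.123]
 [-0.123  0.025 -0.992]] lean deg 7.2 wrist az 101.0
```

move_arm:
  deltas: "1 0 0 -1 0; 1 0 0 -1 0; 1 0 0 -1 0; 1 0 0 -1 0; 1 0 0 -1 0"

```text
time: 5.35
ee_pos: [-0.0776, -0.7221, 0.4695]
tcp_rot: [2.128, 2.126, -0.153]
contact_force: [-0.0, -0.2, 0.2]
finger_gap: 0.0857
gripper_force: 0.0
```

move_arm:
  deltas: "1 0 0 -1 0; 1 0 0 -1 0; 1 0 0 -1 0"

```text
time: 5.6
ee_pos: [-0.0743, -0.665, 0.53]
tcp_rot: [2.114, 2.111, -0.186]
contact_force: [-0.2, 0.0, 0.2]
finger_gap: 0.0849
gripper_force: 0.0
```

move_arm:
  deltas: "1 0 0 -1 0; 1 0 0 -1 0; 1 0 0 -1 0"

```text
time: 5.85
ee_pos: [-0.0708, -0.6084, 0.5816]
tcp_rot: [2.099, 2.094, -0.222]
contact_force: [3.3, 19.0, -5.2]
finger_gap: 0.0853
gripper_force: 0.0
```

```bash
python3 -c "
from h import *
st()"
```

```text
t 5.85 j [-1.709  0.539  1.457  2.268  0.044 -0.131] p [-0.0708 -0.6084  0.5816] gap 0.0853 F [ 3.3 19.  -5.2]
[[ 0.004  1.     0.013]
 [ 0.975 -0.001 -0.223]
 [-0.223  0.014 -0.975]] lean deg 12.9 wrist az 93.0
```

move_arm:
  deltas: "1 -0.3 0 -1 0; 1 -0.3 0 -1 0; 1 -0.3 0 -1 0"

```text
time: 6.1
ee_pos: [-0.0669, -0.5902, 0.6104]
tcp_rot: [2.076, 2.069, -0.276]
contact_force: [-0.7, 0.3, 0.2]
finger_gap: 0.0855
gripper_force: 0.0
```

move_arm:
  deltas: "1 -0.3 0 -1 0; 1 -0.3 0 -1 0; 1 -0.3 0 -1 0"

```text
time: 6.35
ee_pos: [-0.0629, -0.5704, 0.6376]
tcp_rot: [2.052, 2.044, -0.326]
contact_force: [-0.5, -0.4, 0.5]
finger_gap: 0.0853
gripper_force: 0.0
```

move_arm:
  deltas: "1 -0.3 0 -1 0; 1 -0.3 0 -1 0; 1 -0.3 0 -1 0"

```text
time: 6.6
ee_pos: [-0.0589, -0.5488, 0.6649]
tcp_rot: [2.027, 2.017, -0.378]
contact_force: [0.0, 0.6, 0.3]
finger_gap: 0.0854
gripper_force: 0.0
```

```bash
python3 -c "
from h import *
st()"
```

```text
t 6.6 j [-1.702  0.397  1.458  2.267  0.043 -0.118] p [-0.0589 -0.5488  0.6649] gap 0.0854 F [0.  0.6 0.3]
[[ 0.004  1.    -0.004]
 [ 0.933 -0.005 -0.359]
 [-0.359 -0.002 -0.933]] lean deg 21.0 wrist az 89.0
```

move_arm:
  deltas: "0.1 0.14 0.147 0.04 0; 0.1 0.28 0.294 0.08 0; 0.1 0.42 0.44 0.12 0; 0.1 0.56 0.59 0.16 0; 0.1 0.703 0.737 0.203 0"

```text
time: 7.02
ee_pos: [0.0406, -0.473, 0.6051]
tcp_rot: [2.031, 2.018, -0.375]
contact_force: [1.2, -0.2, 0.2]
finger_gap: 0.0468
gripper_force: 0.0
```

move_arm:
  deltas: "0.1 0.14 0.147 0.04 0; 0.1 0.28 0.294 0.08 0; 0.1 0.42 0.44 0.12 0; 0.1 0.56 0.59 0.16 0; 0.1 0.703 0.737 0.203 0"

```text
time: 7.43
ee_pos: [0.1887, -0.3559, 0.5179]
tcp_rot: [2.029, 2.018, -0.376]
contact_force: [0.7, -1.1, -0.0]
finger_gap: 0.0468
gripper_force: 0.0
```

move_arm:
  deltas: "0.1 0.14 0.147 0.04 0; 0.1 0.28 0.294 0.08 0; 0.1 0.42 0.44 0.12 0; 0.1 0.56 0.59 0.16 0; 0.1 0.703 0.737 0.203 0; 0.1 0.703 0.737 0.203 0; 0.1 0.703 0.737 0.203 0"

```text
time: 8.02
ee_pos: [0.3371, -0.2397, 0.4287]
tcp_rot: [2.025, 2.027, -0.378]
contact_force: [-0.2, 0.4, 0.3]
finger_gap: 0.0473
gripper_force: 0.0
```

```bash
python3 - <<'E'
from h import *
o,R=st(); p,d=capture('wrist'); cv2.imwrite('pics/w1.png',p[:,:,::-1])
c=get_calibration('wrist'); Rc=cv2.Rodrigues(np.array(c['rvec'],float))[0]; C=-Rc.T@np.array(c['tvec'],float).ravel()
print('cam in tool',(R.T@(C-o['ee_pos'])).round(3),(R.T@Rc.T[:,2]).round(2))
print('units to pregrasp',to([.3835,-.235,.2315],R,o['ee_pos']))
E
```

```text
t 8.02 j [-0.368 -0.074  0.085  1.599 -0.34   1.179] p [ 0.3371 -0.2397  0.4287] gap 0.0473 F [-0.2  0.4  0.3]
[[-0.002  1.    -0.006]
 [ 0.935 -0.    -0.355]
 [-0.355 -0.006 -0.935]] lean deg 20.8 wrist az 89.0
cam in tool [ 0.069 -0.    -0.143] [-0.28 -0.    0.96]
units to pregrasp [0.372 0.238 0.912]
```

View pics/w1.png

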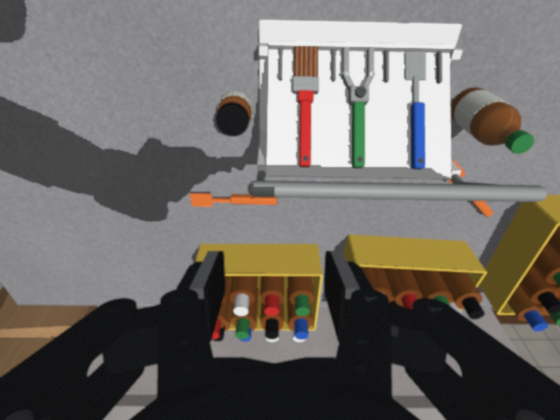

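Wrist view: red handle runs (305,92)–(305,165), green (358,100)–(358,167), blue (418,103)–(418,167), all hanging straight down the slope. The jar at (234,115) and reagent at (490,115) are clear. I'll measure the handle axes from it.

```bash
cat >> h.py <<'E'
def handles(roi):
    c=get_calibration('wrist'); p,d=capture('wrist'); W=cloud(d,c); hsv=cv2.cvtColor(p,cv2.COLOR_RGB2HSV);H,S=hsv[...,0].astype(int),hsv[...,1]
    out={}
    for k,mm in {'red':((H<6)|(H>174)),'green':(H>50)&(H<85),'blue':(H>100)&(H<125)}.items():
        t=mm&(S>110)&(d>0)
        for i,(a,b) in enumerate(roi): t&=(W[...,i]>a)&(W[...,i]<b)
        q=W[t]
        if len(q)<30: print(k,len(q)); continue
        m=q.mean(0);v=np.linalg.svd(q-m)[2][0]; v*=np.sign(v[1]); s=(q-m)@v; lo,hi=np.percentile(s,[1,99])
        print(k,len(q),'mid',(m+v*(lo+hi)/2).round(4),'ax',v.round(3),'len',round(hi-lo,4),'hi-end',(m+v*lo).round(4)); out[k]=(m,v)
    return p,d,W,out
E
python3 - <<'E'
from h import *
o,R=st(); p,d,W,_=handles([(.33,.6),(-.39,-.24),(.05,.18)])
for u,v in [(305,130),(358,130),(418,130),(330,130),(388,130),(330,60),(388,60)]: print(u,v,W[v,u].round(4))
E
```

```text
t 8.07 j [-0.371 -0.075  0.086  1.599 -0.34   1.178] p [ 0.3363 -0.2407  0.4299] gap 0.047 F [-0.4 -0.6  0.9]
[[ 0.001  1.    -0.005]
 [ 0.934 -0.002 -0.356]
 [-0.356 -0.004 -0.934]] lean deg 20.9 wrist az 89.0
red 869 mid [ 0.377  -0.3023  0.1144] ax [ 0.009  0.754 -0.657] len 0.1042 hi-end [ 0.3765 -0.3416  0.1486]
green 670 mid [ 0.4493 -0.3099  0.1195] ax [ 0.021  0.767 -0.641] len 0.0873 hi-end [ 0.4484 -0.3434  0.1475]
blue 826 mid [ 0.5316 -0.3114  0.1187] ax [ 0.022  0.768 -0.64 ] len 0.088 hi-end [ 0.5306 -0.3452  0.1468]
305 130 [ 0.3768 -0.3061  0.1189]
358 130 [ 0.4489 -0.3062  0.119 ]
418 130 [ 0.5307 -0.3067  0.1181]
330 130 [ 0.3374 -0.1248  0.5383]
388 130 [ 0.4958 -0.3137  0.1018]
330 60 [ 0.4143 -0.235   0.0388]
388 60 [ 0.4944 -0.2334  0.0469]
```

move_arm:
  deltas: "0.1 0.08 0.04 0.18 0; 0.1 0.15 0.08 0.37 0; 0.1 0.23 0.12 0.55 0; 0.1 0.3 0.16 0.73 0; 0.1 0.376 0.208 0.92 0; 0.1 0.376 0.208 0.92 0; 0.1 0.376 0.208 0.92 0"

```text
time: 8.7
ee_pos: [0.3754, -0.2378, 0.2318]
tcp_rot: [2.032, 2.018, -0.379]
contact_force: [-0.9, 0.0, 1.4]
finger_gap: 0.0471
gripper_force: 0.0
```

```bash
python3 - <<'E'
from h import *
o,R=st(); print(to([.3785,-.2895,.091],R,o['ee_pos']))
E
```

```text
t 8.7 j [-0.328  0.003 -0.344  1.109 -0.346  1.229] p [ 0.3754 -0.2378  0.2318] gap 0.0471 F [-0.9  0.   1.4]
[[ 0.005  1.    -0.007]
 [ 0.934 -0.008 -0.356]
 [-0.356 -0.004 -0.934]] lean deg 20.9 wrist az 89.0
[0.009 0.02  0.75 ]
```

move_arm:
  deltas: "0 0 0.01 0.16 0; 0 0.01 0.02 0.32 0; 0 0.01 0.02 0.48 0; 0 0.01 0.02 0.6 0; 0 0.01 0.02 0.69 0; 0 0.01 0.02 0.75 0; 0 0.01 0.02 0.75 0; -0.4 0.01 0.02 0.75 0; -1 0.01 0.02 0.75 0; -1 0.01 0.02 0.75 0; -1 0.01 0.02 0.75 0; -1 0.01 0.02 0.75 0"
  grip_force: 60

```text
time: 9.7
ee_pos: [0.3818, -0.2893, 0.0936]
tcp_rot: [2.026, 2.015, -0.375]
contact_force: [-1.7, 1.0, 6.9]
finger_gap: 0.014
gripper_force: 58.7
```

```bash
python3 - <<'E'
from h import *
o,R=st(); print(o['gripper_force'])
E
```

```text
t 9.7 j [-0.439  0.152 -0.573  0.685 -0.331  1.111] p [ 0.3818 -0.2893  0.0936] gap 0.014 F [-1.7  1.   6.9]
[[ 0.005  1.    -0.001]
 [ 0.933 -0.005 -0.359]
 [-0.359  0.001 -0.933]] lean deg 21.0 wrist az 90.0
58.74325048411265
```

move_arm:
  deltas: "-1 0 0 -0.06 0; -1 0 0 -0.12 0; -1 0 0 -0.18 0; -1 0.12 0 -0.22 0; -1 0.28 0 -0.28 0; -1 0.44 0 -0.34 0; -1 0.5 0 -0.4 0; -1 0.45 0 -0.53 0; -1 0.4 0 -0.7 0; -1 0.34 0 -0.86 0; -1 0.28 0 -1 0; -1 0.28 0 -1 0"

```text
time: 10.7
ee_pos: [0.3841, -0.1652, 0.2652]
tcp_rot: [2.024, 2.012, -0.366]
contact_force: [-0.1, -0.5, -0.9]
finger_gap: 0.0141
gripper_force: 58.9
```

```bash
python3 - <<'E'
from h import *
o,R=st(); print(to([.50,.22,.36],R,o['ee_pos']),o['gripper_force'],o['torque'].round(2))
E
```

```text
t 10.7 j [-0.143 -0.021 -0.28   1.25  -0.362  1.422] p [ 0.3841 -0.1652  0.2652] gap 0.0141 F [-0.1 -0.5 -0.9]
[[ 0.007  1.     0.007]
 [ 0.933 -0.005 -0.359]
 [-0.359  0.009 -0.933]] lean deg 21.0 wrist az 91.0
[ 1.632  0.575 -1.129] 58.85304808616638 [ 0.38 -0.02  0.02]
```

move_arm:
  deltas: "-1 0.16 0.06 -0.11 0; -1 0.33 0.11 -0.23 0; -1 0.49 0.17 -0.34 0; -1 0.65 0.23 -0.45 0; -1 0.816 0.288 -0.565 0"

```text
time: 11.12
ee_pos: [0.4402, 0.0292, 0.3071]
tcp_rot: [2.029, 2.017, -0.373]
contact_force: [2.5, -1.2, -0.2]
finger_gap: 0.0137
gripper_force: 58.8
```

move_arm:
  deltas: "-1 0.16 0.06 -0.11 0.05; -1 0.33 0.11 -0.23 0.1; -1 0.49 0.17 -0.34 0.15; -1 0.65 0.23 -0.45 0.2; -1 0.816 0.288 -0.565 0.25; -1 0.816 0.288 -0.565 0.25; -1 0.816 0.288 -0.565 0.25"

```text
time: 11.7
ee_pos: [0.4994, 0.2221, 0.3524]
tcp_rot: [2.351, 1.567, -0.291]
contact_force: [0.2, -0.2, 0.1]
finger_gap: 0.014
gripper_force: 58.8
```

```bash
python3 - <<'E'
from h import *
o,R=st(); p,d=capture('wrist'); c=get_calibration('wrist'); cv2.imwrite('pics/w2.png',cv2.resize(p[:,:,::-1],(784,588),interpolation=cv2.INTER_CUBIC)); np.savez('w2.npz',p=p,W=cloud(d,c),d=d)
E
```

```text
t 11.7 j [ 0.585  0.425  0.509  1.865 -0.3    2.583] p [0.4994 0.2221 0.3524] gap 0.014 F [ 0.2 -0.2  0.1]
[[ 0.384  0.923 -0.002]
 [ 0.862 -0.36  -0.356]
 [-0.33   0.135 -0.934]] lean deg 20.9 wrist az 90.0
```

View pics/w2.png

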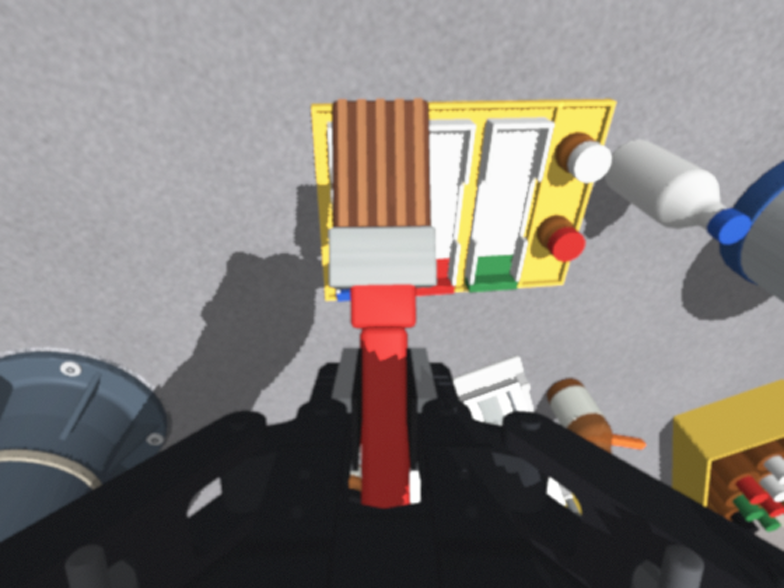

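View (784-wide): tray rim corners at (312,105), (615,100), (563,286) and (327,300). Green compartment spans (470,290)–(552,120), and the red one is beside it, partly behind the brush. The brush is firmly held and in line.

```bash
python3 - <<'E'
from h import *
from scipy.optimize import least_squares
o,R=st(); c=get_calibration('wrist');K=np.array(c['mtx']);rv=np.array(c['rvec'],float);tv=np.array(c['tvec'],float)
px=np.array([[312,105],[615,100],[563,286],[327,300],[487,122],[552,120],[517,288],[470,290]])/1.4
md=np.array([[-119,112,12],[178,112,12],[178,-112,12],[-119,-112,12],[51,96,27],[109,96,27],[109,-104,27],[51,-104,27]])/1000
def prj(q,m):
    cs,sn=np.cos(q[2]),np.sin(q[2]);w=np.c_[q[0]+cs*m[:,0]-sn*m[:,1],q[1]+sn*m[:,0]+cs*m[:,1],m[:,2]]
    return cv2.projectPoints(w,rv,tv,K,None)[0][:,0]
f=least_squares(lambda q:(prj(q,md)-px).ravel(),[.57,.06,-.38],loss='soft_l1')
print(f.x.round(4),'deg',np.degrees(f.x[2]).round(2)); print(f.fun.reshape(-1,2).round(1).tolist())
z=np.load('w2.npz');W,p,d=z['W'],z['p'],z['d']
q=f.x;cs,sn=np.cos(q[2]),np.sin(q[2])
hsv=cv2.cvtColor(p,cv2.COLOR_RGB2HSV);H,S=hsv[...,0].astype(int),hsv[...,1]
L=np.stack([(W[...,0]-q[0])*cs+(W[...,1]-q[1])*sn,-(W[...,0]-q[0])*sn+(W[...,1]-q[1])*cs,W[...,2]],-1)
t=(d>0)&(abs(L[...,1])<.12)&(W[...,2]<.04)&(S>110)
for k,mm in {'green':(H>50)&(H<85),'yellow':(H>20)&(H<32),'red':(H<6)|(H>174)}.items():
    print(k,np.percentile(L[t&mm],[2,50,98],axis=0).round(3).tolist())
t=(d>0)&(p.min(-1)>200)&(abs(L[...,1])<.11)&(W[...,2]<.04)&(L[...,0]>.045)&(L[...,0]<.115); print('white green comp',np.percentile(L[t],[1,50,99],axis=0).round(3).tolist())
# brush pose: head edge/handle in tool frame
P=(W-o['ee_pos'])@R
h=(d>0)&((H<6)|(H>174))&(S>120)&(W[...,2]>.2); b=(d>0)&(H>6)&(H<16)&(S>100)&(W[...,2]>.15)
print('handle tool',np.percentile(P[h],[2,50,98],axis=0).round(3).tolist()); print('bristle tool',np.percentile(P[b],[1,50,99],axis=0).round(3).tolist(), 'world',np.percentile(W[b],[1,50,99],axis=0).round(3).tolist())
E
```

```text
t 11.75 j [ 0.584  0.423  0.507  1.864 -0.301  2.582] p [0.4988 0.2205 0.3527] gap 0.0139 F [-0.6  0.5 -0.5]
[[ 0.385  0.923 -0.003]
 [ 0.862 -0.36  -0.357]
 [-0.33   0.135 -0.934]] lean deg 20.9 wrist az 90.0
[ 0.5537  0.0861 -0.3811] deg -21.83
[[2.2, 0.3], [-1.3, -1.4], [-1.4, -2.6], [1.9, -0.5], [4.9, 0.2], [-0.8, 0.4], [-1.3, -0.2], [-0.3, 0.7]]
green [[0.053, -0.102, 0.007], [0.082, -0.094, 0.01], [0.105, -0.069, 0.029]]
yellow [[-0.123, -0.11, 0.003], [0.121, 0.034, 0.005], [0.179, 0.11, 0.014]]
red [[-0.015, -0.104, 0.007], [0.017, -0.094, 0.027], [0.146, -0.019, 0.039]]
white green comp [[0.05, -0.076, 0.006], [0.083, 0.018, 0.008], [0.111, 0.094, 0.029]]
handle tool [[-0.035, -0.009, -0.021], [-0.001, 0.0, -0.009], [0.029, 0.009, 0.003]]
bristle tool [[0.049, -0.017, 0.011], [0.069, -0.001, 0.019], [0.089, 0.015, 0.026]] world [[0.504, 0.254, 0.298], [0.525, 0.273, 0.312], [0.545, 0.292, 0.327]]
```

```bash
cat >> h.py <<'E'
T0=np.array([.5545,.0865]);YA=-.381
def loc(x,y,z): 
    c,s=np.cos(YA),np.sin(YA); return np.array([T0[0]+c*x-s*y,T0[1]+s*x+c*y,z])
def plan(pts,z0=0):
    o,R=st(); 
    for a in pts: print(a,to(loc(*a),R,o['ee_pos']))
E
python3 - <<'E'
from h import *
plan([(-.003,.011,.2),(-.003,.011,.12)])
E
```

```text
t 11.75 j [ 0.584  0.423  0.507  1.864 -0.301  2.582] p [0.4988 0.2205 0.3527] gap 0.0139 F [-0.6  0.5 -0.5]
[[ 0.385  0.923 -0.003]
 [ 0.862 -0.36  -0.357]
 [-0.33   0.135 -0.934]] lean deg 20.9 wrist az 90.0
(-0.003, 0.011, 0.2) [-0.167  0.381  0.931]
(-0.003, 0.011, 0.12) [-0.035  0.327  1.305]
```

move_arm:
  deltas: "-1 -0.03 0.07 0.18 0; -1 -0.06 0.14 0.36 0; -1 -0.09 0.21 0.54 0; -1 -0.13 0.3 0.74 0; -1 -0.167 0.381 0.93 0; -1 -0.167 0.381 0.93 0"
  grip_force: 40

```text
time: 12.25
ee_pos: [0.5534, 0.0912, 0.1963]
tcp_rot: [2.355, 1.561, -0.302]
contact_force: [-0.8, -0.7, -0.9]
finger_gap: 0.0139
gripper_force: 58.8
```

```bash
python3 - <<'E'
from h import *
plan([(-.003,.011,.12),(-.003,.011,.08),(-.003,.011,.071),(-.002,.0032,.061),(-.001,-.0048,.047),(0,-.0095,.031),(0,-.0115,.017),(0,-.0115,.013)])
E
```

```text
t 12.25 j [ 0.347  0.408  0.089  1.392 -0.341  2.343] p [0.5534 0.0912 0.1963] gap 0.0139 F [-0.8 -0.7 -0.9]
[[ 0.388  0.922 -0.01 ]
 [ 0.859 -0.365 -0.359]
 [-0.335  0.131 -0.933]] lean deg 21.1 wrist az 88.0
(-0.003, 0.011, 0.12) [ 0.161 -0.051  0.344]
(-0.003, 0.011, 0.08) [ 0.228 -0.077  0.531]
(-0.003, 0.011, 0.071) [ 0.243 -0.083  0.573]
(-0.002, 0.0032, 0.061) [ 0.223 -0.085  0.633]
(-0.001, -0.0048, 0.047) [ 0.209 -0.089  0.712]
(0, -0.0095, 0.031) [ 0.214 -0.095  0.796]
(0, -0.0115, 0.017) [ 0.228 -0.104  0.864]
(0, -0.0115, 0.013) [ 0.234 -0.106  0.883]
```

move_arm:
  deltas: "-1 0.08 -0.02 0.15 0; -1 0.161 -0.05 0.3 0; -1 0.2 -0.065 0.42 0; -1 0.22 -0.075 0.5 0; -1 0.243 -0.083 0.55 0; -1 0.243 -0.083 0.573 0; -1 0.235 -0.083 0.6 0; -1 0.223 -0.085 0.633 0; -1 0.216 -0.087 0.672 0; -1 0.209 -0.089 0.712 0; -1 0.21 -0.092 0.755 0; -1 0.214 -0.095 0.796 0; -1 0.22 -0.1 0.83 0; -1 0.228 -0.104 0.855 0"
  grip_force: 30

```text
time: 13.42
ee_pos: [0.554, 0.0804, 0.0242]
tcp_rot: [2.351, 1.559, -0.292]
contact_force: [-0.4, -11.8, 6.6]
finger_gap: 0.014
gripper_force: 61.6
```

```bash
python3 - <<'E'
from h import *
plan([(0,-.0115,.017),(0,-.0115,.013)]); p,d=capture('wrist'); c=get_calibration('wrist'); W=cloud(d,c); np.savez('w3.npz',p=p,W=W,d=d)
cv2.imwrite('pics/w3.png',cv2.resize(p[:,:,::-1],(784,588),interpolation=cv2.INTER_CUBIC))
E
```

```text
t 13.42 j [ 0.331  0.528 -0.188  0.981 -0.347  2.324] p [0.554  0.0804 0.0242] gap 0.014 F [ -0.4 -11.8   6.6]
[[ 0.389  0.921 -0.001]
 [ 0.859 -0.363 -0.36 ]
 [-0.332  0.139 -0.933]] lean deg 21.1 wrist az 90.0
(0, -0.0115, 0.017) [-0.015 -0.014  0.042]
(0, -0.0115, 0.013) [-0.009 -0.017  0.061]
```

View pics/w3.png

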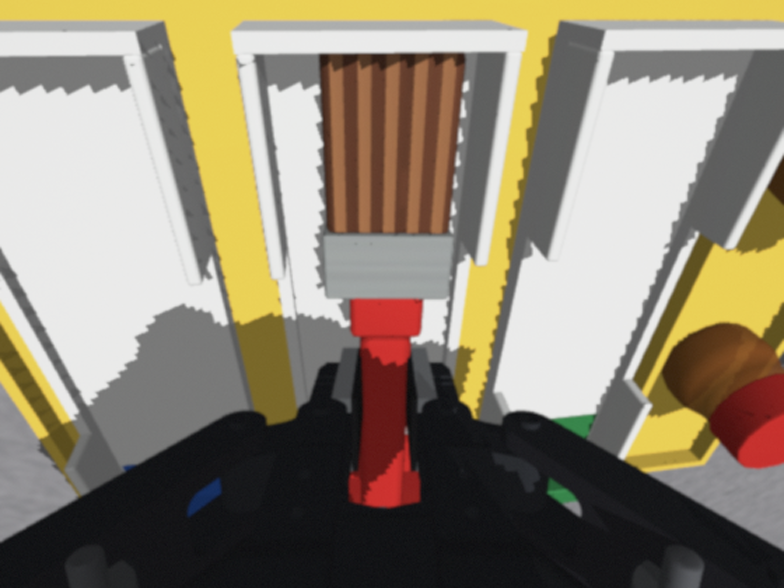

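```bash
cat >> h.py <<'E'
def head(W,p,d,hue,smin=60,zmax=.09):
    hsv=cv2.cvtColor(p,cv2.COLOR_RGB2HSV);H,S=hsv[...,0].astype(int),hsv[...,1]
    c,s=np.cos(YA),np.sin(YA); L=np.stack([(W[...,0]-T0[0])*c+(W[...,1]-T0[1])*s,-(W[...,0]-T0[0])*s+(W[...,1]-T0[1])*c,W[...,2]],-1)
    return L,H,S
E
python3 - <<'E'
from h import *
z=np.load('w3.npz');W,p,d=z['W'],z['p'],z['d']; L,H,S=head(W,p,d,0)
b=(d>0)&(H>5)&(H<17)&(S>80)&(abs(L[...,0])<.04)&(L[...,1]>.02)&(L[...,2]<.08)
q=L[b];m=q.mean(0);n=np.linalg.svd(q-m)[2][2];n*=np.sign(n[2]);print('bristle n',n.round(3),np.percentile(q,[2,50,98],axis=0).round(4).tolist())
h=(d>0)&((H<6)|(H>174))&(S>120)&(abs(L[...,0])<.03)&(L[...,2]>.012)&(L[...,2]<.08);print('handle',np.percentile(L[h],[2,50,98],axis=0).round(4).tolist())
w=(d>0)&(p.min(-1)>190)&(L[...,2]>.022)&(L[...,2]<.032)&(abs(L[...,0])<.036)&(L[...,1]<.09)&(L[...,1]>.035);print('walls',np.percentile(L[w&(L[...,0]<0)],[2,98],axis=0).round(4).tolist(),np.percentile(L[w&(L[...,0]>0)],[2,98],axis=0).round(4).tolist())
e=(d>0)&(p.min(-1)>190)&(L[...,2]>.022)&(L[...,2]<.032)&(abs(L[...,0])<.02)&(L[...,1]>.07);print('end',np.percentile(L[e],[2,98],axis=0).round(4).tolist())
E
```

```text
bristle n [-0.113  0.104  0.988] [[-0.0123, 0.0496, 0.0179], [0.0031, 0.073, 0.0214], [0.0189, 0.0906, 0.0249]]
handle [[-0.0098, -0.0916, 0.0161], [0.0005, -0.0046, 0.0328], [0.015, 0.0276, 0.0541]]
walls [[-0.0297, 0.0389, 0.0248], [-0.0264, 0.0893, 0.0274]] [[0.0282, 0.039, 0.0249], [0.0314, 0.0893, 0.0273]]
end [[-0.0192, 0.0928, 0.0235], [0.0193, 0.0967, 0.0275]]
```

move_arm:
  deltas: "-1 -0.02 -0.01 0.01 0; -1 -0.01 -0.016 0.02 0; -1 0 -0.016 0.03 0; -1 0.008 -0.016 0.043 0; -1 0.008 -0.016 0.043 0; -1 0.008 -0.016 0.043 0"
  grip_force: 20

```text
time: 13.97
ee_pos: [0.5509, 0.0805, 0.015]
tcp_rot: [2.351, 1.561, -0.293]
contact_force: [-2.4, -9.4, 8.0]
finger_gap: 0.0137
gripper_force: 62.0
```

```bash
cat >> h.py <<'E'
def chk(cx,hue,sm=80,vm=0,zr=(.012,.06),yr=(.03,.095)):
    p,d=capture('wrist'); W=cloud(d,get_calibration('wrist')); L,H,S=head(W,p,d,0); V=p.max(-1).astype(int)
    b=(d>0)&(H>=hue[0])&(H<=hue[1])&(S>sm)&(abs(L[...,0]-cx)<.03)&(L[...,1]>yr[0])&(L[...,1]<yr[1])&(L[...,2]<zr[1])&(L[...,2]>zr[0])
    q=L[b];m=q.mean(0);n=np.linalg.svd(q-m)[2][2];n*=np.sign(n[2]);print(len(q),'n',n.round(3),np.percentile(q,[2,50,98],axis=0).round(4).tolist()); return p,d,W,L
E
python3 - <<'E'
from h import *
st();chk(0,(6,16))
E
```

```text
t 13.97 j [ 0.333  0.535 -0.204  0.959 -0.345  2.325] p [0.5509 0.0805 0.015 ] gap 0.0137 F [-2.4 -9.4  8. ]
[[ 0.388  0.922 -0.003]
 [ 0.86  -0.363 -0.359]
 [-0.332  0.137 -0.933]] lean deg 21.1 wrist az 90.0
13132 n [-0.101  0.001  0.995] [[-0.0169, 0.0495, 0.0183], [-0.0015, 0.0737, 0.0207], [0.0142, 0.0909, 0.0229]]
```

move_arm:
  deltas: "-1 -0.02 0 0.006 0; -1 -0.035 0 0.012 0; -1 -0.035 0 0.012 0; -0.75 -0.035 0 0.012 0; -0.7 -0.035 0 0.012 0; -0.7 -0.035 0 0.012 0"
  grip_force: 20

```text
time: 14.52
ee_pos: [0.5496, 0.0757, 0.0152]
tcp_rot: [2.353, 1.563, -0.287]
contact_force: [0.9, -0.2, 5.6]
finger_gap: 0.0141
gripper_force: 62.1
```

```bash
python3 - <<'E'
from h import *
o,_=st();print(o['gripper_force']);chk(0,(6,16))
E
```

```text
t 14.52 j [ 0.324  0.528 -0.217  0.947 -0.344  2.314] p [0.5496 0.0757 0.0152] gap 0.0141 F [ 0.9 -0.2  5.6]
[[ 0.388  0.922 -0.   ]
 [ 0.862 -0.362 -0.356]
 [-0.328  0.138 -0.935]] lean deg 20.8 wrist az 90.0
62.129065822809935
13925 n [-0.102  0.016  0.995] [[-0.0167, 0.0447, 0.0176], [-0.0013, 0.0701, 0.0207], [0.0144, 0.0877, 0.0229]]
```

move_arm:
  deltas: "-0.68 0 0 0.01 0; -0.67 0 0 0.02 0; -0.66 0 0 0.02 0"

```text
time: 14.82
ee_pos: [0.5502, 0.0753, 0.0136]
tcp_rot: [2.353, 1.564, -0.284]
contact_force: [-6.6, 8.0, 28.3]
finger_gap: 0.0149
gripper_force: 49.8
```

```bash
python3 - <<'E'
from h import *
o,_=st();print(o['gripper_force']);chk(0,(6,16))
E
```

```text
t 14.82 j [ 0.323  0.528 -0.22   0.94  -0.343  2.311] p [0.5502 0.0753 0.0136] gap 0.0149 F [-6.6  8.  28.3]
[[ 0.387  0.922  0.002]
 [ 0.862 -0.361 -0.354]
 [-0.326  0.139 -0.935]] lean deg 20.7 wrist az 90.0
49.83376657823101
14025 n [-0.055  0.011  0.998] [[-0.0162, 0.0446, 0.0174], [-0.001, 0.07, 0.0199], [0.015, 0.0876, 0.0216]]
```

move_arm:
  deltas: "-0.655 0 0 0.005 0; -0.65 0 0 0.005 0; -0.645 0 0 0.005 0; -0.64 0 0 0.005 0"

```text
time: 15.2
ee_pos: [0.5506, 0.0751, 0.0128]
tcp_rot: [2.352, 1.564, -0.282]
contact_force: [-5.1, 7.2, 29.3]
finger_gap: 0.0153
gripper_force: 36.6
```

```bash
python3 - <<'E'
from h import *
o,_=st();print(o['gripper_force']);chk(0,(6,16))
E
```

```text
t 15.2 j [ 0.323  0.529 -0.221  0.937 -0.344  2.311] p [0.5506 0.0751 0.0128] gap 0.0153 F [-5.1  7.2 29.3]
[[ 0.387  0.922  0.003]
 [ 0.863 -0.361 -0.354]
 [-0.325  0.14  -0.935]] lean deg 20.7 wrist az 91.0
36.573018352501094
14017 n [-0.017  0.014  1.   ] [[-0.0159, 0.0447, 0.017], [-0.0007, 0.0701, 0.0193], [0.0153, 0.0876, 0.0207]]
```

move_arm:
  deltas: "-0.62 0 0 -0.01 0; -0.6 0 0 -0.015 0; -0.55 0 0 -0.015 0; -0.45 0 0 -0.015 0; -0.35 0 0 -0.015 0; -0.35 0 0 -0.05 0; -0.35 0 0 -0.15 0; -0.35 0 0 -0.3 0; -0.35 0 0 -0.5 0; -0.35 0 0 -0.7 0; 0 0 0 -0.9 0; 0 0 0 -0.9 0"

```text
time: 16.25
ee_pos: [0.5513, 0.1409, 0.184]
tcp_rot: [2.353, 1.564, -0.279]
contact_force: [0.5, -0.0, 0.5]
finger_gap: 0.0425
gripper_force: 0.0
```

```bash
python3 - <<'E'
from h import *
o,_=st();p,d,W,L=chk(0,(6,16)); H=cv2.cvtColor(p,cv2.COLOR_RGB2HSV)
h=(d>0)&((H[...,0]<6)|(H[...,0]>174))&(H[...,1]>120)&(abs(L[...,0])<.03)&(L[...,2]>.012)&(abs(L[...,1])<.09);print('handle',h.sum(),np.percentile(L[h],[2,50,98],axis=0).round(4).tolist())
E
```

```text
t 16.25 j [ 0.426  0.436  0.103  1.388 -0.329  2.419] p [0.5513 0.1409 0.184 ] gap 0.0425 F [ 0.5 -0.   0.5]
[[ 0.388  0.922  0.005]
 [ 0.863 -0.362 -0.353]
 [-0.323  0.142 -0.936]] lean deg 20.7 wrist az 91.0
1881 n [-0.009  0.012  1.   ] [[-0.0171, 0.0427, 0.0139], [-0.002, 0.0657, 0.0161], [0.0139, 0.0853, 0.0177]]
handle 1312 [[-0.0107, -0.0799, 0.0171], [-0.0024, -0.0206, 0.0199], [0.0064, 0.0199, 0.0214]]
```

move_arm:
  deltas: "0.1 -0.19 0.03 0.02 -0.05; 0.1 -0.38 0.05 0.05 -0.1; 0.1 -0.57 0.08 0.1 -0.15; 0.1 -0.77 0.11 0.15 -0.2; 0.1 -0.965 0.135 0.195 -0.24; 0.1 -0.965 0.135 0.195 -0.24"

```text
time: 16.8
ee_pos: [0.4961, -0.0574, 0.2086]
tcp_rot: [2.043, 2.002, -0.377]
contact_force: [0.3, 0.1, -0.1]
finger_gap: 0.0467
gripper_force: 0.0
```

```bash
python3 - <<'E'
from h import *
o,R=st(); print(to([.4515,-.236,.231],R,o['ee_pos']))
E
```

```text
t 16.8 j [ 0.105  0.227 -0.141  1.25  -0.364  1.705] p [ 0.4961 -0.0574  0.2086] gap 0.0467 F [ 0.3  0.1 -0.1]
[[ 0.019  1.    -0.006]
 [ 0.933 -0.02  -0.358]
 [-0.358  0.001 -0.934]] lean deg 21.0 wrist az 89.0
[-0.878 -0.205  0.217]
```

move_arm:
  deltas: "0.1 -0.17 -0.04 -0.02 0; 0.1 -0.35 -0.08 -0.02 0; 0.1 -0.53 -0.12 0.05 0; 0.1 -0.7 -0.16 0.13 0; 0 -0.87 -0.205 0.217 0; 0 -0.878 -0.205 0.217 0; 0 -0.878 -0.205 0.217 0"

```text
time: 17.38
ee_pos: [0.4528, -0.2323, 0.2291]
tcp_rot: [2.049, 1.998, -0.374]
contact_force: [0.8, 0.0, -0.5]
finger_gap: 0.0428
gripper_force: 0.0
```

```bash
python3 - <<'E'
from h import *
o,R=st(); print(to([.4515,-.2895,.091],R,o['ee_pos']))
E
```

```text
t 17.38 j [-0.264  0.134 -0.206  1.138 -0.352  1.315] p [ 0.4528 -0.2323  0.2291] gap 0.0428 F [ 0.8  0.  -0.5]
[[ 0.024  1.    -0.006]
 [ 0.934 -0.024 -0.356]
 [-0.356  0.003 -0.934]] lean deg 20.9 wrist az 89.0
[-0.021 -0.001  0.747]
```

move_arm:
  deltas: "0 -0.01 0 0.16 0; 0 -0.02 0 0.32 0; 0 -0.02 0 0.48 0; 0 -0.021 0 0.6 0; 0 -0.021 0 0.69 0; 0 -0.021 0 0.747 0; 0 -0.021 0 0.747 0; -0.4 -0.021 0 0.747 0; -1 -0.021 0 0.747 0; -1 -0.021 0 0.747 0; -1 -0.021 0 0.747 0; -1 -0.021 0 0.747 0"
  grip_force: 40

```text
time: 18.38
ee_pos: [0.4545, -0.2873, 0.0925]
tcp_rot: [2.042, 2.002, -0.37]
contact_force: [0.3, 6.0, 5.8]
finger_gap: 0.0149
gripper_force: 40.0
```

move_arm:
  deltas: "-1 0 0 -0.06 0; -1 0 0 -0.12 0; -1 0 0 -0.18 0; -1 0.12 0 -0.22 0; -1 0.28 0 -0.28 0; -1 0.44 0 -0.34 0; -1 0.5 0 -0.4 0; -1 0.45 0 -0.53 0; -1 0.4 0 -0.7 0; -1 0.34 0 -0.86 0; -1 0.28 0 -1 0; -1 0.28 0 -1 0"

```text
time: 19.38
ee_pos: [0.4579, -0.1647, 0.2648]
tcp_rot: [2.04, 1.995, -0.364]
contact_force: [0.9, -0.4, -1.0]
finger_gap: 0.0149
gripper_force: 39.2
```

```bash
python3 - <<'E'
from h import *
o,R=st(); print(o['gripper_force']); print(to(loc(.0778,.011,.2),R,o['ee_pos']))
E
```

```text
t 19.38 j [-0.119  0.109 -0.142  1.268 -0.363  1.464] p [ 0.4579 -0.1647  0.2648] gap 0.0149 F [ 0.9 -0.4 -1. ]
[[ 0.023  1.     0.005]
 [ 0.933 -0.02  -0.358]
 [-0.358  0.013 -0.934]] lean deg 21.0 wrist az 91.0
39.2401921749115
[ 1.221  0.837 -0.11 ]
```

move_arm:
  deltas: "-1 0.15 0.1 -0.03 0; -1 0.3 0.2 -0.05 0; -1 0.45 0.31 -0.05 0; -1 0.6 0.41 -0.05 0"

```text
time: 19.72
ee_pos: [0.5411, -0.0491, 0.2254]
tcp_rot: [2.044, 2.0, -0.371]
contact_force: [0.5, -0.3, -0.9]
finger_gap: 0.0144
gripper_force: 39.3
```

move_arm:
  deltas: "-1 0.15 0.1 -0.02 0.06; -1 0.3 0.2 -0.04 0.12; -1 0.45 0.31 -0.05 0.18; -1 0.6 0.41 -0.05 0.245; -1 0.6 0.41 -0.05 0.245; -1 0.6 0.41 -0.05 0.245"

```text
time: 20.22
ee_pos: [0.6248, 0.0653, 0.1902]
tcp_rot: [2.357, 1.557, -0.294]
contact_force: [0.3, 0.5, -1.0]
finger_gap: 0.0146
gripper_force: 39.3
```

```bash
python3 - <<'E'
from h import *
X=.0808
plan([(X-.005,.005,.12),(X-.005,.005,.08),(X-.004,.005,.071),(X-.003,-.003,.061),(X-.002,-.0105,.047),(X-.001,-.0155,.031),(X-.001,-.0165,.020)])
E
```

```text
t 20.22 j [ 0.272  0.504  0.235  1.409 -0.35   2.265] p [0.6248 0.0653 0.1902] gap 0.0146 F [ 0.3  0.5 -1. ]
[[ 0.391  0.92  -0.005]
 [ 0.859 -0.367 -0.357]
 [-0.331  0.136 -0.934]] lean deg 20.9 wrist az 89.0
(0.07579999999999999, 0.005, 0.12) [ 0.11  -0.034  0.332]
(0.07579999999999999, 0.005, 0.08) [ 0.176 -0.062  0.519]
(0.0768, 0.005, 0.071) [ 0.191 -0.063  0.561]
(0.0778, -0.003, 0.061) [ 0.17  -0.065  0.622]
(0.0788, -0.0105, 0.047) [ 0.158 -0.069  0.7  ]
(0.0798, -0.0155, 0.031) [ 0.161 -0.075  0.784]
(0.0798, -0.0165, 0.02) [ 0.175 -0.083  0.837]
```

move_arm:
  deltas: "-1 0.05 -0.02 0.16 0; -1 0.11 -0.034 0.33 0; -1 0.14 -0.05 0.43 0; -1 0.176 -0.062 0.519 0; -1 0.191 -0.063 0.561 0; -1 0.18 -0.064 0.59 0; -1 0.17 -0.065 0.622 0; -1 0.164 -0.067 0.66 0; -1 0.158 -0.069 0.7 0; -1 0.158 -0.072 0.742 0; -1 0.161 -0.075 0.784 0; -1 0.168 -0.08 0.81 0; -1 0.175 -0.083 0.837 0; -1 0.175 -0.083 0.837 0"

```text
time: 21.38
ee_pos: [0.6221, 0.0401, 0.0209]
tcp_rot: [2.359, 1.554, -0.292]
contact_force: [-0.3, -0.9, 2.2]
finger_gap: 0.0143
gripper_force: 40.0
```

```bash
python3 - <<'E'
from h import *
o,_=st(); p,d,W,L=chk(.08,(0,180),0,zr=(.0125,.06),yr=(.03,.09)); print(o['gripper_force'])
cv2.imwrite('pics/w4.png',cv2.resize(p[:,:,::-1],(784,588),interpolation=cv2.INTER_CUBIC)); np.savez('w4.npz',p=p,L=L,d=d)
E
```

```text
t 21.38 j [ 0.235  0.602 -0.051  1.011 -0.353  2.228] p [0.6221 0.0401 0.0209] gap 0.0143 F [-0.3 -0.9  2.2]
[[ 0.394  0.919 -0.004]
 [ 0.858 -0.369 -0.357]
 [-0.329  0.137 -0.934]] lean deg 20.9 wrist az 89.0
13167 n [ 0.008 -0.016  1.   ] [[0.0509, 0.0319, 0.0137], [0.0937, 0.0624, 0.0229], [0.1094, 0.0882, 0.0283]]
40.013914487790316
```

View pics/w4.png

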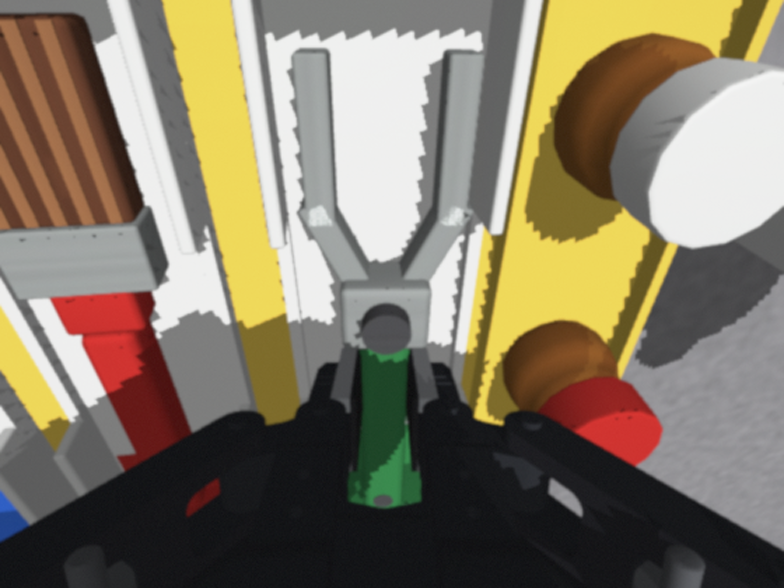

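The clamp is lying in the green compartment, with prongs at (310,130) and (460,130), boss at (386,325) and tips at (311,55) and (462,55). I'll measure its pitch, roll and position.

```bash
cat >> h.py <<'E'
def prongs(L,pts):
    for u,v in pts:
        q=L[v-1:v+2,u-1:u+2].reshape(-1,3); print((u,v),np.median(q,0).round(4))
E
python3 - <<'E'
from h import *
L=np.load('w4.npz')['L']; prongs(L,[(222,40),(222,93),(224,135),(330,40),(329,93),(328,135),(254,210),(274,210),(296,210)])
E
```

```text
(222, 40) [0.0646 0.0796 0.0199]
(222, 93) [0.0632 0.064  0.02  ]
(224, 135) [0.0625 0.0496 0.0204]
(330, 40) [0.0977 0.0795 0.0228]
(329, 93) [0.0986 0.0634 0.0236]
(328, 135) [0.0995 0.0491 0.0245]
(254, 210) [0.0715 0.0213 0.0283]
(274, 210) [0.0792 0.021  0.0291]
(296, 210) [0.0877 0.0212 0.0305]
```

move_arm:
  deltas: "-0.68 0.004 0 0.012 0; -0.66 0.008 -0.003 0.03 0; -0.65 0.012 -0.004 0.04 0; -0.645 0.012 -0.004 0.04 0; -0.64 0.012 -0.004 0.04 0"

```text
time: 21.85
ee_pos: [0.6238, 0.0397, 0.0154]
tcp_rot: [2.357, 1.553, -0.287]
contact_force: [-0.1, -0.2, 14.4]
finger_gap: 0.0155
gripper_force: 25.7
```

```bash
python3 - <<'E'
from h import *
o,_=st(); p,d,W,L=chk(.08,(0,180),0,zr=(.0125,.06),yr=(.03,.09)); print(o['gripper_force']); prongs(L,[(222,50),(222,93),(224,135),(330,50),(329,93),(328,135),(254,210),(274,210),(296,210)])
E
```

```text
t 21.85 j [ 0.235  0.608 -0.058  0.995 -0.355  2.227] p [0.6238 0.0397 0.0154] gap 0.0155 F [-0.1 -0.2 14.4]
[[ 0.394  0.919 -0.   ]
 [ 0.858 -0.369 -0.357]
 [-0.329  0.141 -0.934]] lean deg 20.9 wrist az 90.0
13999 n [ 0.037 -0.042  0.998] [[0.0508, 0.0322, 0.0134], [0.0951, 0.0637, 0.0199], [0.1094, 0.0883, 0.0278]]
25.7236493867822
(222, 50) [0.066  0.0779 0.0187]
(222, 93) [0.0649 0.0654 0.0187]
(224, 135) [0.0642 0.0515 0.0191]
(330, 50) [0.0985 0.0773 0.0202]
(329, 93) [0.0996 0.0644 0.0202]
(328, 135) [0.1005 0.0498 0.0203]
(254, 210) [0.073  0.0223 0.0235]
(274, 210) [0.0808 0.0221 0.0241]
(296, 210) [0.0892 0.0215 0.0251]
```

move_arm:
  deltas: "-0.635 0.003 0 0.01 0; -0.63 0.003 0 0.01 0; -0.625 0.003 0 0.01 0; -0.62 0.003 0 0.01 0"

```text
time: 22.23
ee_pos: [0.6242, 0.0396, 0.0141]
tcp_rot: [2.356, 1.553, -0.286]
contact_force: [-2.6, 0.9, 20.6]
finger_gap: 0.0162
gripper_force: 16.4
```

```bash
python3 - <<'E'
from h import *
o,_=st(); p,d,W,L=chk(.08,(0,180),0,zr=(.0125,.06),yr=(.03,.09)); print(o['gripper_force']); prongs(L,[(222,50),(222,93),(224,135),(330,50),(329,93),(328,135),(254,210),(274,210),(296,210)])
E
```

```text
t 22.23 j [ 0.235  0.609 -0.059  0.991 -0.355  2.227] p [0.6242 0.0396 0.0141] gap 0.0162 F [-2.6  0.9 20.6]
[[ 0.394  0.919  0.001]
 [ 0.858 -0.368 -0.357]
 [-0.328  0.141 -0.934]] lean deg 20.9 wrist az 90.0
14106 n [ 0.048 -0.047  0.998] [[0.0508, 0.0323, 0.0134], [0.0952, 0.0637, 0.0192], [0.1094, 0.0884, 0.0278]]
16.40150895807892
(222, 50) [0.0664 0.0782 0.0191]
(222, 93) [0.0653 0.0661 0.0196]
(224, 135) [0.0647 0.052  0.0189]
(330, 50) [0.099  0.0774 0.0189]
(329, 93) [0.0998 0.0645 0.0193]
(328, 135) [0.101  0.0497 0.0187]
(254, 210) [0.0733 0.0226 0.0226]
(274, 210) [0.081  0.0224 0.0235]
(296, 210) [0.0893 0.0222 0.0242]
```

move_arm:
  deltas: "-0.61 0 0 -0.005 0; -0.59 0 0 -0.01 0; -0.55 0 0 -0.01 0; -0.45 0 0 -0.01 0; -0.35 0 0 -0.01 0; -0.35 0 0 -0.05 0; -0.35 0 0 -0.15 0; -0.35 0 0 -0.3 0; -0.35 0 0 -0.5 0; -0.35 0 0 -0.7 0; 0 0 0 -0.9 0; 0 0 0 -0.9 0"

```text
time: 23.28
ee_pos: [0.6259, 0.1068, 0.1877]
tcp_rot: [2.358, 1.554, -0.276]
contact_force: [1.0, -1.0, -0.1]
finger_gap: 0.0427
gripper_force: 0.0
```

```bash
python3 - <<'E'
from h import *
o,R=st();p,d,W,L=chk(.08,(0,180),0,zr=(.0125,.06),yr=(.03,.09)); H=cv2.cvtColor(p,cv2.COLOR_RGB2HSV)
h=(d>0)&(H[...,0]>50)&(H[...,0]<85)&(H[...,1]>100)&(abs(L[...,0]-.08)<.02)&(L[...,2]>.015)&(abs(L[...,1])<.09);print('handle',h.sum(),np.percentile(L[h],[2,50,98],axis=0).round(4).tolist())
print(to([.534,-.1,.25],R,o['ee_pos']))
E
```

```text
t 23.28 j [ 0.332  0.525  0.264  1.426 -0.343  2.329] p [0.6259 0.1068 0.1877] gap 0.0427 F [ 1.  -1.  -0.1]
[[ 0.396  0.918  0.007]
 [ 0.86  -0.368 -0.353]
 [-0.322  0.145 -0.936]] lean deg 20.7 wrist az 91.0
1603 n [ 0.023 -0.054  0.998] [[0.0504, 0.0314, 0.0137], [0.0937, 0.0591, 0.0161], [0.1094, 0.0871, 0.0247]]
handle 919 [[0.0725, -0.0873, 0.0173], [0.0792, -0.0399, 0.02], [0.0867, -0.0023, 0.0214]]
[-1.172  0.004  0.071]
```

move_arm:
  deltas: "0.1 -0.19 0 -0.02 -0.05; 0.1 -0.38 0 -0.02 -0.1; 0.1 -0.58 0 0 -0.15; 0.1 -0.78 0 0.03 -0.2; 0.1 -0.98 0 0.06 -0.245; 0.1 -0.98 0 0.06 -0.245"

```text
time: 23.83
ee_pos: [0.543, -0.0738, 0.2348]
tcp_rot: [2.042, 2.002, -0.376]
contact_force: [1.6, 1.0, 1.2]
finger_gap: 0.047
gripper_force: 0.0
```

```bash
python3 - <<'E'
from h import *
o,R=st(); print(to([.534,-.236,.231],R,o['ee_pos']))
E
```

```text
t 23.83 j [ 0.066  0.287  0.01   1.325 -0.365  1.662] p [ 0.543  -0.0738  0.2348] gap 0.047 F [1.6 1.  1.2]
[[ 0.019  1.    -0.005]
 [ 0.933 -0.019 -0.358]
 [-0.358  0.002 -0.934]] lean deg 21.0 wrist az 89.0
[-0.751 -0.029  0.308]
```

move_arm:
  deltas: "0.1 -0.18 -0.01 0.03 0; 0.1 -0.37 -0.02 0.08 0; 0.1 -0.56 -0.02 0.18 0; 0 -0.7 -0.029 0.28 0; 0 -0.751 -0.029 0.308 0; 0 -0.751 -0.029 0.308 0; 0 -0.751 -0.029 0.308 0"

```text
time: 24.42
ee_pos: [0.5364, -0.2312, 0.2285]
tcp_rot: [2.046, 2.001, -0.374]
contact_force: [0.0, -0.6, 0.3]
finger_gap: 0.0425
gripper_force: 0.0
```

```bash
python3 - <<'E'
from h import *
o,R=st(); print(to([.534,-.290,.091],R,o['ee_pos']))
handles([(.49,.57),(-.39,-.24),(.05,.18)])
E
```

```text
t 24.42 j [-0.223  0.274 -0.025  1.194 -0.356  1.356] p [ 0.5364 -0.2312  0.2285] gap 0.0425 F [ 0.  -0.6  0.3]
[[ 0.021  1.    -0.005]
 [ 0.934 -0.022 -0.356]
 [-0.356  0.003 -0.935]] lean deg 20.8 wrist az 89.0
[-0.03  -0.007  0.747]
red 0
green 0
blue 1606 mid [ 0.5341 -0.3091  0.1189] ax [ 0.014  0.764 -0.645] len 0.089 hi-end [ 0.5335 -0.3432  0.1476]
```

move_arm:
  deltas: "0 -0.01 0 0.16 0; 0 -0.02 0 0.32 0; 0 -0.03 0 0.48 0; 0 -0.03 0 0.6 0; 0 -0.03 0 0.69 0; 0 -0.03 0 0.747 0; 0 -0.03 0 0.747 0; -0.4 -0.03 0 0.747 0; -1 -0.03 0 0.747 0; -1 -0.03 0 0.747 0; -1 -0.03 0 0.747 0; -1 -0.03 0 0.747 0"

```text
time: 25.47
ee_pos: [0.5375, -0.289, 0.0929]
tcp_rot: [2.042, 2.002, -0.369]
contact_force: [0.1, 6.4, 5.6]
finger_gap: 0.0148
gripper_force: 40.5
```

move_arm:
  deltas: "-1 0 0 -0.06 0; -1 0 0 -0.12 0; -1 0 0 -0.18 0; -1 0.12 0 -0.22 0; -1 0.28 0 -0.28 0; -1 0.44 0 -0.34 0; -1 0.5 0 -0.4 0; -1 0.45 0 -0.53 0; -1 0.4 0 -0.7 0; -1 0.34 0 -0.86 0; -1 0.28 0 -1 0; -1 0.28 0 -1 0"

```text
time: 26.47
ee_pos: [0.5407, -0.1665, 0.2654]
tcp_rot: [2.04, 1.995, -0.364]
contact_force: [0.8, 1.2, -1.1]
finger_gap: 0.0143
gripper_force: 39.5
```

```bash
python3 - <<'E'
from h import *
o,R=st(); print(o['gripper_force']); print(to(loc(-.0842,.005,.2),R,o['ee_pos']))
E
```

```text
t 26.47 j [-0.105  0.252  0.04   1.313 -0.364  1.48 ] p [ 0.5407 -0.1665  0.2654] gap 0.0143 F [ 0.8  1.2 -1.1]
[[ 0.023  1.     0.006]
 [ 0.933 -0.02  -0.358]
 [-0.358  0.014 -0.934]] lean deg 21.0 wrist az 91.0
39.4535368680954
[ 1.458 -0.345 -0.214]
```

move_arm:
  deltas: "-1 0.18 -0.04 -0.03 0; -1 0.36 -0.09 -0.06 0; -1 0.55 -0.13 -0.09 0; -1 0.73 -0.17 -0.107 0"

```text
time: 26.8
ee_pos: [0.5068, -0.0201, 0.2265]
tcp_rot: [2.044, 2.0, -0.371]
contact_force: [0.3, 0.2, -1.0]
finger_gap: 0.0148
gripper_force: 39.4
```

move_arm:
  deltas: "-1 0.18 -0.04 -0.03 0.06; -1 0.36 -0.09 -0.06 0.12; -1 0.55 -0.13 -0.09 0.18; -1 0.73 -0.17 -0.107 0.245; -1 0.73 -0.17 -0.107 0.245; -1 0.73 -0.17 -0.107 0.245"

```text
time: 27.3
ee_pos: [0.4759, 0.1248, 0.1935]
tcp_rot: [2.355, 1.559, -0.291]
contact_force: [0.0, -1.3, -0.9]
finger_gap: 0.0145
gripper_force: 39.4
```

```bash
python3 - <<'E'
from h import *
X=-.0792
plan([(X-.005,.005,.12),(X-.005,.005,.08),(X-.004,.005,.071),(X-.003,-.003,.061),(X-.002,-.0105,.047),(X-.001,-.0155,.031),(X-.001,-.0165,.020)])
E
```

```text
t 27.3 j [ 0.457  0.315 -0.062  1.364 -0.325  2.457] p [0.4759 0.1248 0.1935] gap 0.0145 F [ 0.  -1.3 -0.9]
[[ 0.39   0.921 -0.003]
 [ 0.86  -0.366 -0.357]
 [-0.33   0.137 -0.934]] lean deg 20.9 wrist az 90.0
(-0.08420000000000001, 0.005, 0.12) [ 0.116 -0.035  0.348]
(-0.08420000000000001, 0.005, 0.08) [ 0.181 -0.063  0.534]
(-0.08320000000000001, 0.005, 0.071) [ 0.197 -0.064  0.577]
(-0.08220000000000001, -0.003, 0.061) [ 0.176 -0.066  0.638]
(-0.08120000000000001, -0.0105, 0.047) [ 0.163 -0.071  0.716]
(-0.08020000000000001, -0.0155, 0.031) [ 0.166 -0.077  0.8  ]
(-0.08020000000000001, -0.0165, 0.02) [ 0.18  -0.084  0.853]
```

move_arm:
  deltas: "-1 0.05 -0.02 0.17 0; -1 0.116 -0.035 0.348 0; -1 0.15 -0.05 0.44 0; -1 0.181 -0.063 0.534 0; -1 0.197 -0.064 0.577 0; -1 0.186 -0.065 0.607 0; -1 0.176 -0.066 0.638 0; -1 0.17 -0.068 0.677 0; -1 0.163 -0.071 0.716 0; -1 0.163 -0.074 0.758 0; -1 0.166 -0.077 0.8 0; -1 0.173 -0.081 0.827 0; -1 0.18 -0.084 0.853 0; -1 0.18 -0.084 0.853 0"

```text
time: 28.47
ee_pos: [0.4743, 0.0994, 0.0196]
tcp_rot: [2.359, 1.554, -0.292]
contact_force: [0.7, -1.3, 2.0]
finger_gap: 0.015
gripper_force: 40.5
```

```bash
python3 - <<'E'
from h import *
o,_=st(); p,d,W,L=chk(-.08,(0,180),0,zr=(.0095,.06),yr=(.03,.09)); print(o['gripper_force'])
cv2.imwrite('pics/w5.png',cv2.resize(p[:,:,::-1],(784,588),interpolation=cv2.INTER_CUBIC)); np.savez('w5.npz',p=p,L=L,d=d)
E
```

```text
t 28.47 j [ 0.414  0.448 -0.355  0.924 -0.331  2.416] p [0.4743 0.0994 0.0196] gap 0.015 F [ 0.7 -1.3  2. ]
[[ 0.394  0.919 -0.004]
 [ 0.858 -0.369 -0.357]
 [-0.329  0.137 -0.934]] lean deg 20.9 wrist az 89.0
16160 n [ 0.044 -0.061  0.997] [[-0.109, 0.0358, 0.0107], [-0.0769, 0.0645, 0.0143], [-0.0507, 0.088, 0.0282]]
40.490854382514954
```

View pics/w5.png

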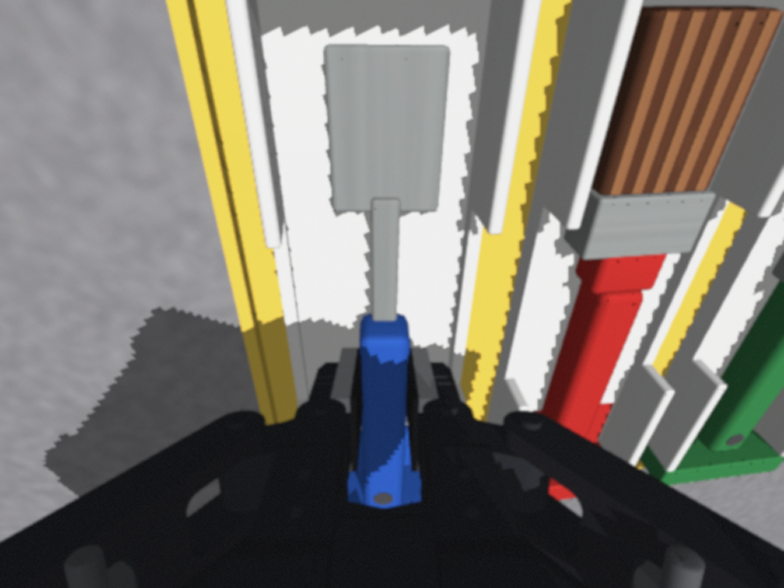

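The spatula lies centred in the blue compartment, with its blade spanning (325,45)–(445,210). The brush lies untouched in red and the clamp in green. Now I press lightly and ease the grip, as before.

move_arm:
  deltas: "-0.68 0.004 0 0.012 0; -0.66 0.008 -0.003 0.03 0; -0.65 0.012 -0.004 0.045 0; -0.64 0.013 -0.004 0.05 0; -0.63 0.013 -0.004 0.05 0; -0.62 0.013 -0.004 0.05 0"

```text
time: 29.02
ee_pos: [0.4766, 0.0991, 0.0128]
tcp_rot: [2.357, 1.554, -0.284]
contact_force: [-2.4, 2.4, 28.5]
finger_gap: 0.0163
gripper_force: 20.5
```

```bash
python3 - <<'E'
from h import *
o,_=st(); print(o['gripper_force']); a=np.load('w5.npz')['L']; _,_,_,L=chk(-.08,(0,180),0,zr=(.0095,.06),yr=(.03,.09))
P=[(245,50),(245,120),(305,50),(303,120),(275,85),(275,180)]
prongs(a,P);print();prongs(L,P)
E
```

```text
t 29.02 j [ 0.413  0.455 -0.364  0.902 -0.333  2.414] p [0.4766 0.0991 0.0128] gap 0.0163 F [-2.4  2.4 28.5]
[[ 0.394  0.919  0.001]
 [ 0.859 -0.368 -0.356]
 [-0.327  0.142 -0.934]] lean deg 20.9 wrist az 90.0
20.46280222479254
17386 n [ 0.068 -0.093  0.993] [[-0.1091, 0.0357, 0.0098], [-0.0766, 0.0652, 0.0115], [-0.0507, 0.0883, 0.0277]]
(245, 50) [-0.0874  0.0757  0.0114]
(245, 120) [-0.0887  0.0521  0.0123]
(305, 50) [-0.0675  0.0757  0.0146]
(303, 120) [-0.0673  0.052   0.0151]
(275, 85) [-0.0776  0.0645  0.0131]
(275, 180) [-0.078   0.0277  0.0164]

(245, 50) [-0.0856  0.0771  0.0107]
(245, 120) [-0.0868  0.0545  0.0108]
(305, 50) [-0.0664  0.0767  0.011 ]
(303, 120) [-0.066   0.0535  0.011 ]
(275, 85) [-0.0762  0.0662  0.0111]
(275, 180) [-0.0765  0.0307  0.0127]
```

move_arm:
  deltas: "-0.61 0 0 -0.01 0; -0.59 0 0 -0.013 0; -0.55 0 0 -0.013 0; -0.45 0 0 -0.013 0; -0.35 0 0 -0.013 0; -0.35 0 0 -0.05 0; -0.35 0 0 -0.15 0; -0.35 0 0 -0.3 0; -0.35 0 0 -0.5 0; -0.35 0 0 -0.7 0; -0.3 0 0 -0.9 0; -0.3 0.1 0.1 -1 0; -0.3 0.2 0.2 -1 0; -0.3 0.3 0.3 -1 0; -0.3 0.3 0.3 -1 0"

```text
time: 30.32
ee_pos: [0.5576, 0.2008, 0.1845]
tcp_rot: [2.359, 1.554, -0.288]
contact_force: [-2.0, -0.8, -0.1]
finger_gap: 0.0299
gripper_force: 0.0
```

```bash
python3 - <<'E'
from h import *
o,R=st();p,d=capture('wrist'); W=cloud(d,get_calibration('wrist')); L,H,S=head(W,p,d,0)
for k,cx,mm in [('blue',-.079,(H>100)&(H<125)),('red',.001,(H<6)|(H>174)),('green',.081,(H>50)&(H<85))]:
    h=(d>0)&mm&(S>100)&(abs(L[...,0]-cx)<.02)&(L[...,2]>.0145)&(abs(L[...,1])<.0905)
    q=L[h]; f=np.polyfit(q[:,1],q[:,0],1); g=np.polyfit(q[:,1],q[:,2],1)
    print(k,len(q),np.percentile(q,[2,50,98],axis=0).round(4).tolist(),'yaw',f[0].round(3),'pitch',g[0].round(3))
cv2.imwrite('pics/w6.png',cv2.resize(p[:,:,::-1],(784,588),interpolation=cv2.INTER_CUBIC))
E
```

```text
t 30.32 j [ 0.507  0.505  0.218  1.468 -0.315  2.513] p [0.5576 0.2008 0.1845] gap 0.0299 F [-2.  -0.8 -0.1]
[[ 0.394  0.919 -0.002]
 [ 0.858 -0.369 -0.356]
 [-0.328  0.139 -0.935]] lean deg 20.8 wrist az 90.0
blue 458 [[-0.0876, -0.0392, 0.016], [-0.0805, -0.0143, 0.0237], [-0.0735, 0.0016, 0.025]] yaw 0.029 pitch -0.074
red 1008 [[-0.0114, -0.0801, 0.017], [-0.004, -0.0215, 0.0233], [0.005, 0.0197, 0.0248]] yaw 0.009 pitch -0.014
green 732 [[0.0707, -0.0872, 0.0153], [0.0755, -0.0438, 0.0233], [0.0849, -0.0049, 0.0248]] yaw -0.005 pitch 0.003
```

View pics/w6.png

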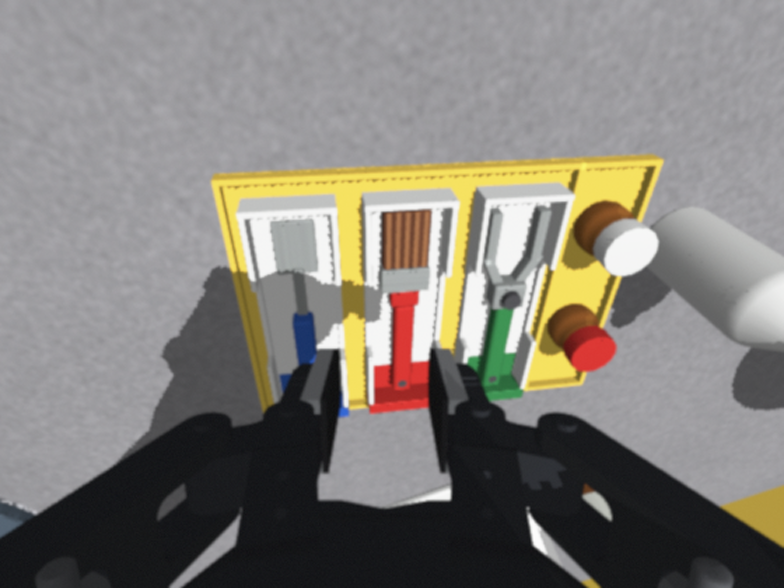

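All three lie in place. I'll check the spatula's pitch once more before handing in.

```bash
python3 - <<'E'
from h import *
p,d=capture('wrist'); W=cloud(d,get_calibration('wrist')); L,H,S=head(W,p,d,0)
prongs(L,[(200,165),(210,165),(220,165),(203,188),(210,188),(218,188),(215,210),(217,228),(217,235),(218,245),(219,255)])
h=(d>0)&(H>100)&(H<125)&(S>100)&(abs(L[...,0]+.079)<.02)&(L[...,2]>.02)&(L[...,1]>-.085);q=L[h];print(len(q),np.polyfit(q[:,1],q[:,2],1).round(3),np.ptp(q[:,1]))
print(r.get_obs()['time'])
E
```

```text
(200, 165) [-0.0893  0.0714  0.0116]
(210, 165) [-0.08    0.0703  0.0114]
(220, 165) [-0.0705  0.0702  0.0121]
(203, 188) [-0.0897  0.0457  0.0116]
(210, 188) [-0.0828  0.0452  0.0116]
(218, 188) [-0.0751  0.0444  0.0116]
(215, 210) [-0.0806  0.0189  0.0136]
(217, 228) [-0.0803  0.0015  0.0217]
(217, 235) [-0.0811 -0.006   0.0241]
(218, 245) [-0.0815 -0.02    0.0246]
(219, 255) [-0.0819 -0.0349  0.0242]
446 [1.01  0.042] 0.16166849529279265
30.4167
```

The blade is level (11.5 mm throughout) and so is the handle top (24 mm). The spatula is flat.

```bash
python3 -c "
from plant import order
print(order.hand_in())"
```

```text
the job is handed in; nothing more can be done
None
```

The spatula, brush and clamp are laid flat in their blue, red and green compartments, handles at the coloured ends, and I handed the job in at about 30 s of the 69 s; the hand-in gave no verdict, but the last wrist pictures and depth readings showed all three flat and within tolerance.

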